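# Hang the scrap tray on the chopping board and clear the scraps into it

## Robot

A 6-joint arm with a two-finger parallel gripper is mounted at the origin on a cart in front of the work surface, level with it; the furniture and walls round the work are solid. World frame = base frame: x ahead of the robot, y to its left, z up, the work surface at z = 0. Lengths are in m, angles in rad, forces in N, time in s.
With the tool pointing down it reaches from about 0.35 to 0.775 m from the base axis. Payload 5.5 kg.
Tool frame: the origin (TCP) lies between the finger pads; the fingertips stand 17 mm ahead of it and the grasp point (between the pads) lies 2 mm behind it; z points along the fingers, y is the line along which they close (so a half turn about z gives the same grasp; the last joint's range is limited). The gripper opens to 85 mm and grips with 20 to 120 N. Pads are 22 mm wide; open, the fingers measure 114 mm over their backs; the gripper's body (76 mm by 85 mm) begins 54 mm behind the grasp point. The pads swing forward as they close: fully open they stand 13 mm farther back than shut.
Start: joints at [1.026, 0.313, 0.046, 1.304, 0, 1.431], TCP at [0.226, 0.529, 0.248] pointing down, gripper open.
Joint ranges: [-2.76, 2.76], [-0.86, 1.69], [-1.03, 1.26], [-2.2, 2.34], [-1.47, 1.5], [-3.14, 3.14]. Speed limits (rad/s): [2.57, 2.57, 3.14, 3.14, 3.14, 3.14].

## Interface

Orientations are given as a rotation vector (axis times angle).
In Python, from workcell import bot, read_camera, boxes_of, trace gives the robot as it stands.
- The arm moves only by the tool step_arm, never from a script. Its argument "increments" is a list of rows, each an object with "xyz": the shift along the tool's x, y, z in m, a list of three; "delta_rot": the turn, a rotation vector about the tool's x, y, z in rad, a list of three. A call has 1 to 5 rows; each row is the pose to reach, as a shift and turn from the pose commanded when the call began, along the tool's axes at that moment; what a row does not reach only later rows make up. A row lasts 1/10 s, in which the tool goes at most 50 mm and 8.59 degrees, less where a joint would pass 70% of its speed; a pose out of reach is approached as far as the arm can. A call with a gripper value outside its range is refused whole. "jaw" is the closure, from 0 (fully open) to 1 (shut), set as the call begins (left out, the last holds). The fingers move at their own pace and stop on an object; "grip_force" is the grip in N (left out, the last holds). Time passes only in rows, so rows that repeat a pose let the fingers close. It gives the time, the measured TCP pose, the force, the opening and the grip force at its end, in the units of the state.
- bot.read_state(): the state, without advancing time (a new reading comes with each control period).
- read_camera(name): name is "side" or "top" or "wrist"; returns a dict with "pixels" (420x560x3 uint8, red, green, blue), "intrinsics" (3x3 intrinsics, pixels), "k1" (the pictures are not rectified: a ray, as slopes to the right and down, at radius r is drawn at 1 + k1 r^2 times it, then the intrinsics apply), "extrinsics" (4x4, takes a point from world to camera coordinates); the wrist camera has in their place "hand_eye" (4x4, takes a point from camera to tool coordinates, whose origin is the TCP and whose axes are the flange's). Camera axes: x right, y down, z forward; pixel columns grow to the right and rows downward; lengths in m; the calibration is good to about 2 mm. A picture is of the moment at which its call begins: read the wrist's pose just before it. There is no depth.
- bot.sign_off(): hands the job in; it is judged then, once.
Trained networks look in the newest picture that a camera, given by its name, has taken for a name from the list of things; names that differ only in an ending like _2 or _b are one class to them, and where a whole thing is asked for, a point or a joint stands for the part that bears it (a point fixed in the world has none). Each returns a list of dicts, best first, with "p" (0 to 1); they miss things now and then, are a little off and sometimes report something else, mostly with a low value. They report only what shows in the picture. A call takes as long as a camera call.
- boxes_of(camera, target): "rect" ([left, top, right, bottom] in pixels, round what is visible of it).
- trace(camera, target): "region" (420x560 bool, what is visible of it) and "rect" ([left, top, right, bottom] in pixels, round what is visible of it).
The state is a dict: "time": time; "q": joint angles; "joint_velocities": joint speeds; "joint_torque": joint torques, N m; "ee_pos": TCP position; "tool_rot": TCP orientation; "wrist_force": force on the tool from outside, world axes, zero at the start; "ft_torque": the same for the moment, N m; "gripper_width": finger opening in m; "grasp_force": force on a finger pad.
Only numpy, scipy, OpenCV 4.12 (cv2) and the standard library are available. Lean on these libraries where they do the work, as an engineer would, in place of code of your own. Each camera call takes 0.05 s, during which the arm holds its last target. There are 200 camera calls.

## Task

Hook the grey-green scrap tray onto the steel rail at the end of the raised chopping board, so that it hangs there by itself, and only then clear the three kitchen scraps (half a citrus shell, broccoli stalk, end of bread) off the board into it (the shell is too wide to grip and can be swept over the end). Leave the garlic where it lies on the board, leave the clip-top jar and the salt shaker standing where they are beside the tray, and at the end the tray must still hang on the rail with all three scraps inside.

Things in the scene. Friction and masses are not known exactly. Their poses are not given: they have to be found in the camera images.
- raised_board: Raised chopping board, fixed: beech slab 220 (x) x 280 (y) mm on steel legs, top 110 mm above the origin, which lies on the worktop under its middle. The rail is at its +y end. With the tray hung, both have the same yaw and the tray's origin is at x 0, y 229 to 234, z 8 to 16 mm here (it sags 6 degrees outwards); lower it at y 232 to 238, let go and it slips home.
- rail (a point): Middle of the rail's top line: round steel rail 10 mm thick, parallel to the board's x, 206 mm long, 100 mm above the board's origin. Between rail and slab is an 18 mm gap, crossed by brackets 100 mm either side: the hook drops in between. Arms 198 mm apart at rim height flank the hung tray, so no finger fits beside its side rims. A lower bar, standing out 3 mm more, steadies its wall.
- scrap_tray: Loose open tray, grey-green plastic, 0.2 kg, 170 (x) x 120 (y) x 88 (z) mm, walls 4 mm, 154 mm wide between the side rims (8 mm thick). Origin in the middle of the underside. Hook along -y, grip rim along +y. At the start it stands on the hob (z = 0), hook towards the robot, a jar 10 mm behind it and a shaker beside it.
- tray_hook (a point): Underside of the hook lip, midway: at y -69, z 84 mm in the tray; rests on the rail. Hook: lip 140 mm long with a flange 4 mm thick, sloping from y -82 (top) to -87 at z 66; 18 to 23 mm free between it and the wall (outer face y -60, inner -56; foot bevelled). Hook and wall can be pinched together (26 to 31 mm), but a finger there is in the way of the rail and slab.
- tray_grip (a point): Middle of the tray's grip rim, at y 57, z 77 mm in the tray: 10 mm thick (y 52 to 62), z 66 to 88 mm, 176 mm long.
- pot (a point): Middle of the fixed pot on the hob, at the glass: 222 mm wide, rim 127 mm high, spoon to 163 mm. Its handle reaches 151 mm out towards -y (x 0.49 to 0.56), 80 to 115 mm high. The worktop right of the hob lies 6 mm below the glass. Wall cabinets hang from 0.55 m up behind x = 0.61.
- citrus_shell: Squeezed half of a citrus fruit, orange yellow dome, 90 mm wide, 40 mm high, lying cut face down on the board: too wide to grip. Origin in its middle, 20 mm above its flat face; z up as it lies.
- broccoli_stalk: Pale green broccoli stalk, 90 mm long (along x) and 38 mm thick, lying on the board. Origin in its middle.
- bread_end: Brown end of a baguette, 84 mm long (along x), 58 mm wide (along y), 39 mm high, lying on the board. Origin in its middle, 19.5 mm above its flat underside.
- garlic: Whole garlic bulb, 60 mm wide, 58 mm high, on the board: stays where it is. Origin in the middle of its underside.
- clip_jar: Clip-top glass jar, 91 x 85 x 100 mm, behind the tray (10 mm from its grip rim): stays. Origin in the middle of its underside.
- salt_shaker: Salt shaker, 44 mm wide, 90 mm high, between tray and pot: stays. Origin in the middle of its underside.

How it is judged:
By the outcome, as a careful person would: the job done as asked, in the order asked, and still so for the second after the job is handed in, with the robot touching nothing.
It also fails if it takes over 72 s, if anything falls off the work surface, if the arm or the gripper's body presses on something with over 40 N, if the wrist force passes 120 N, or if a joint passes its speed limit or range.

## Working session

There is one attempt and no reset: what is moved stays moved. The work goes in short steps, Python scripts to look and compute and a tool call to move; the robot and the scene stay as the last step left them, time stands still between calls to the robot, and variables do not carry over. Pictures are saved under pics/ and viewed, at most 10 in all, crops included, and the job is handed in when it is done.

Besides the shell and the picture viewer there is one more tool, called after ">>>" by a JSON object that holds its "name" and its "arguments". step_arm: Moves the arm, as the interface text tells. Its arguments: {"type":"object","properties":{"increments":{"type":"array"},"jaw":{"type":"number"},"grip_force":{"type":"number"}},"required":["increments"]}

```bash
mkdir -p pics; ls; python3 - <<'E'
from workcell import bot, read_camera, boxes_of, trace
import cv2,numpy as np,pickle
s=bot.read_state();print({k:np.round(v,3).tolist() for k,v in s.items()})
D={}
ims=[]
for c in ["side","top"]:
    d=read_camera(c);D[c]=d;ims.append(d["pixels"])
    print(c,d["intrinsics"].tolist() if hasattr(d["intrinsics"],'tolist') else d["intrinsics"],d["k1"],np.round(d["extrinsics"],4).tolist())
    for t in ["raised_board","rail","scrap_tray","tray_hook","tray_grip","citrus_shell","broccoli_stalk","bread_end","garlic","clip_jar","salt_shaker","pot"]:
        try: print(c,t,[(round(b["p"],2),np.round(b["rect"]).tolist()) for b in boxes_of(c,t)[:2]])
        except Exception as e: print(t,e)
    cv2.imwrite(f"pics/{c}0.png",d["pixels"][...,::-1])
pickle.dump(D,open("cams.pkl","wb"))
E
```

```text
pics
{'time': 0.0, 'q': [1.026, 0.314, 0.045, 1.304, -0.0, 1.431], 'joint_velocities': [-0.0, -0.002, -0.001, -0.0, -0.0, -0.001], 'joint_torque': [0.001, -48.063, 29.853, 0.019, -0.0, -0.0], 'ee_pos': [0.226, 0.528, 0.247], 'tool_rot': [-0.631, -3.077, 0.003], 'wrist_force': [0.375, -0.489, 0.182], 'ft_torque': [0.027, -0.02, 0.005], 'grasp_force': 0.0, 'gripper_width': 0.085}
side [[537.9053103829166, 0.0, 281.06742538694203], [0.0, 537.9053103829166, 208.76300167603642], [0.0, 0.0, 1.0]] -0.08900720107700429 [[0.997, 0.0767, 0.0114, -0.5079], [0.0471, -0.4813, -0.8753, 0.0654], [-0.0617, 0.8732, -0.4835, 1.5063], [0.0, 0.0, 0.0, 1.0]]
side raised_board [(0.82, [194.0, 228.0, 310.0, 376.0])]
side rail [(0.59, [192.0, 230.0, 310.0, 376.0])]
side scrap_tray [(0.59, [267.0, 144.0, 315.0, 181.0])]
side tray_hook [(0.85, [267.0, 146.0, 315.0, 182.0])]
side tray_grip [(0.85, [269.0, 148.0, 316.0, 180.0])]
side citrus_shell [(0.69, [257.0, 255.0, 299.0, 287.0]), (0.3, [200.0, 254.0, 245.0, 289.0])]
side broccoli_stalk [(0.74, [203.0, 285.0, 247.0, 324.0])]
side bread_end [(0.44, [268.0, 1
[... 499 characters left out ...]
.2937, -0.7884, 1.6181], [0.0, 0.0, 0.0, 1.0]]
top raised_board [(0.77, [332.0, 150.0, 425.0, 244.0])]
top rail [(0.92, [331.0, 150.0, 428.0, 244.0])]
top scrap_tray [(0.76, [160.0, 254.0, 216.0, 293.0])]
top tray_hook [(0.76, [162.0, 257.0, 212.0, 289.0])]
top tray_grip [(0.95, [163.0, 256.0, 212.0, 287.0])]
top citrus_shell [(0.76, [344.0, 166.0, 366.0, 190.0])]
top broccoli_stalk [(0.7, [387.0, 177.0, 415.0, 189.0])]
top bread_end [(0.82, [365.0, 189.0, 390.0, 207.0])]
top garlic [(0.47, [376.0, 159.0, 386.0, 171.0])]
top clip_jar []
top salt_shaker []
pot it knows: bread_end, broccoli_stalk, citrus_shell, clip_jar, garlic, rail, raised_board, salt_shaker, scrap_tray, tray_grip, tray_hook
```

View pics/side0.png

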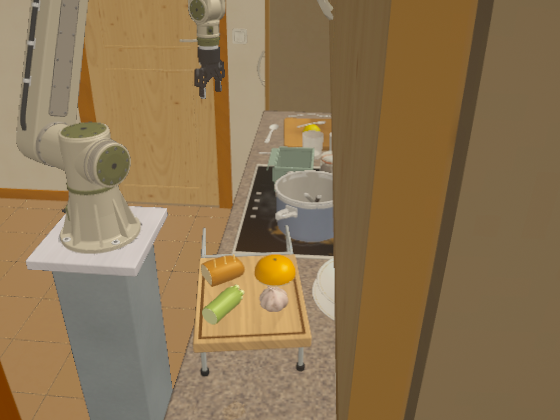

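View pics/top0.png

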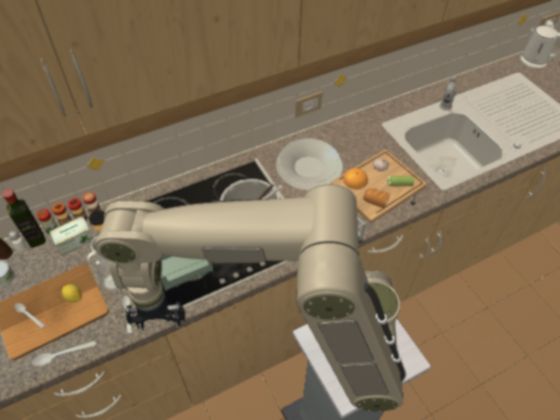

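The side view shows the board with bread (222,270), broccoli (224,303), shell (275,270) and garlic (273,299). The tray is at (292,162) and the pot at (312,205). In the top view the arm hides part of the tray. Next I'll get coarse positions.

```bash
cat > h.py <<'E'
from workcell import bot, read_camera, boxes_of, trace
import cv2,numpy as np,pickle
from scipy.spatial.transform import Rotation as R
from scipy.optimize import least_squares
def cam(name):
    s=bot.read_state(); d=read_camera(name)
    if name=="wrist":
        T=np.eye(4);T[:3,:3]=R.from_rotvec(s["tool_rot"]).as_matrix();T[:3,3]=s["ee_pos"]
        d["extrinsics"]=np.linalg.inv(T@np.array(d["hand_eye"]))
    return d
def proj(d,P):
    P=np.atleast_2d(P);E=np.array(d["extrinsics"]);K=np.array(d["intrinsics"])
    c=P@E[:3,:3].T+E[:3,3];n=c[:,:2]/c[:,2:]
    n=n*(1+d["k1"]*(n**2).sum(1,keepdims=True))
    return n@K[:2,:2].T+K[:2,2]
def ray(d,uv,z):
    uv=np.atleast_2d(np.array(uv,float));K=np.array(d["intrinsics"]);E=np.array(d["extrinsics"])
    m=(uv-K[:2,2])/np.array([K[0,0],K[1,1]]);n=m.copy()
    for _ in range(20): n=m/(1+d["k1"]*(n**2).sum(1,keepdims=True))
    v=np.c_[n,np.ones(len(n))]@E[:3,:3];o=-E[:3,:3].T@E[:3,3]
    t=(z-o[2])/v[:,2];return o+v*t[:,None]
def T2(p,P,z0=0):  # p=(x,y,yaw)
    P=np.atleast_2d(P);c,s=np.cos(p[2]),np.sin(p[2])
    return np.c_[p[0]+c*P[:,0]-s*P[:,1],p[1]+s*P[:,0]+c*P[:,1],P[:,2]+z0]
E
python3 - <<'E'
from h import *
D=pickle.load(open("cams.pkl","rb"));d=D["side"];t=D["top"]
f=lambda n,c,uv,z:print(n,np.round(ray(D[c],uv,z)[0],3))
for n,uv,z in [("board TL",(199,258),.11),("board TR",(299,255),.11),("BR",(308,340),.11),("BL",(196,345),.11),("bread",(222,271),.13),("broc",(224,304),.13),("shell",(276,271),.13),("garlic",(274,300),.13),("tray",(292,158),.088),("jar",(313,143),.05),("pot",(308,187),.127)]: f(n,"side",uv,z)
for n,uv,z in [("bread",(377,198),.13),("broc",(401,181),.13),("shell",(355,178),.13),("garlic",(381,165),.13),("tray",(188,272),.08)]: f(n,"top",uv,z)
w=cam("wrist");print(w["intrinsics"],w["k1"],np.round(w["hand_eye"],3).tolist())
cv2.imwrite("pics/w0.png",w["pixels"][...,::-1])
for c in D:
  cv2.imwrite(f"pics/{c}z.png",0)if 0 else None
a=cv2.resize(d["pixels"][130:190,250:350],None,fx=7,fy=7,interpolation=cv2.INTER_CUBIC)
cv2.imwrite("pics/sz.png",a[...,::-1])
E
```

```text
board TL [ 0.343 -0.26   0.11 ]
board TR [ 0.566 -0.227  0.11 ]
BR [ 0.596 -0.504  0.11 ]
BL [ 0.396 -0.535  0.11 ]
bread [ 0.409 -0.332  0.13 ]
broc [ 0.431 -0.44   0.13 ]
shell [ 0.522 -0.321  0.13 ]
garlic [ 0.526 -0.418  0.13 ]
tray [0.516 0.371 0.088]
jar [0.58  0.604 0.05 ]
pot [0.576 0.086 0.127]
bread [ 0.397 -0.307  0.13 ]
broc [ 0.423 -0.429  0.13 ]
shell [ 0.51  -0.289  0.13 ]
garlic [ 0.52  -0.409  0.13 ]
tray [0.45 0.38 0.08]
[[345.93661049   0.         278.89910435]
 [  0.         345.93661049 207.83661842]
 [  0.           0.           1.        ]] -0.04931388700007686 [[-0.001, -0.949, -0.314, 0.081], [1.0, -0.0, -0.001, -0.001], [0.001, -0.314, 0.949, -0.125], [0.0, 0.0, 0.0, 1.0]]
```

View pics/w0.png

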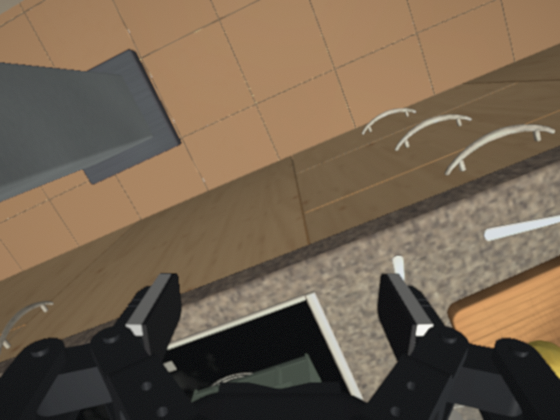

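The wrist view shows the tray's edge at the bottom (about 250,380), partly under the gripper. I'll fly over the tray with tool x toward +y.

>>> {"name": "step_arm", "arguments": {"increments": [{"xyz": [-0.039,-0.013,-0.007],"delta_rot": [0,0,0.146]},{"xyz": [-0.078,-0.026,-0.013],"delta_rot": [0,0,0.291]},{"xyz": [-0.116,-0.039,-0.02],"delta_rot": [0,0,0.437]},{"xyz": [-0.155,-0.052,-0.027],"delta_rot": [0,0,0.582]},{"xyz": [-0.194,-0.065,-0.033],"delta_rot": [0,0,0.728]}]}}

```text
time: 1.75
ee_pos: [0.3802, 0.3913, 0.2819]
tool_rot: [1.693, 2.646, 0.001]
wrist_force: [0.8, 2.1, 0.1]
gripper_width: 0.0854
grasp_force: 0.0
```

>>> {"name": "step_arm", "arguments": {"increments": [{"xyz": [-0.038,0.016,-0.007],"delta_rot": [0,0,0.146]},{"xyz": [-0.076,0.032,-0.013],"delta_rot": [0,0,0.292]},{"xyz": [-0.113,0.048,-0.02],"delta_rot": [0,0,0.438]},{"xyz": [-0.113,0.048,-0.02],"delta_rot": [0,0,0.438]},{"xyz": [-0.113,0.048,-0.02],"delta_rot": [0,0,0.438]}]}}

```text
time: 2.25
ee_pos: [0.4712, 0.3097, 0.3012]
tool_rot: [-2.223, -2.22, -0.0]
wrist_force: [-1.4, -0.4, 0.2]
gripper_width: 0.0853
grasp_force: 0.0
```

```bash
python3 - <<'E'
from h import *
s=bot.read_state();print(s["time"],np.round(s["ee_pos"],4),np.round(s["tool_rot"],3),np.round(s["q"],3))
w=cam("wrist");pickle.dump(w,open("w1.pkl","wb"))
for t in ["scrap_tray","clip_jar","salt_shaker"]:
    print(t,[(round(b["p"],2),np.round(b["rect"]).tolist()) for b in boxes_of("wrist",t)[:2]])
cv2.imwrite("pics/w1.png",w["pixels"][...,::-1])
d=cam("side");pickle.dump(d,open("s1.pkl","wb"))
for n,uv,z in [("x",(280,210),.088)]: print(ray(w,uv,z))
E
```

```text
2.25 [0.4712 0.3097 0.3012] [-2.223 -2.22  -0.   ] [0.439 0.283 0.134 1.421 0.    2.011]
scrap_tray [(0.57, [242.0, 1.0, 410.0, 196.0])]
clip_jar [(0.87, [401.0, 59.0, 513.0, 151.0])]
salt_shaker [(0.81, [300.0, 193.0, 338.0, 235.0])]
[[0.47148776 0.27539026 0.088     ]]
```

View pics/w1.png

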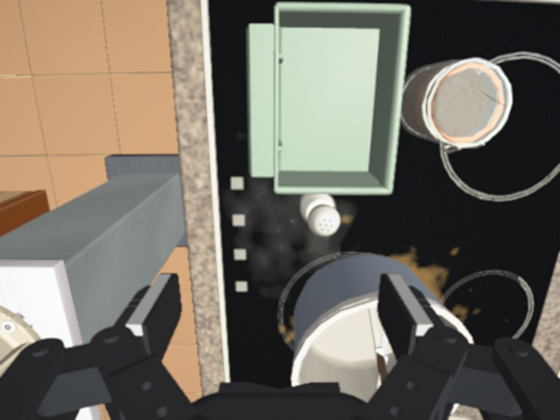

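The wrist view shows the tray's rim corners at about (275,4), (410,6), (394,194) and (273,193), with the hook lip at left, x about 248. The jar is at (460,105) and the shaker at (318,214).

```bash
python3 - <<'E'
from h import *
w=pickle.load(open("w1.pkl","rb"))
uv=np.array([(275,4),(410,6),(394,194),(273,193),(248,24),(250,177)],float)
print(np.round(ray(w,uv,.088),4))
# image right=+x ; up=+y.  tray y=+x world, tray x = -y world
M=np.array([(-85,-60,88),(-88,62,88),(88,62,88),(85,-60,88),(-70,-83,86),(70,-83,86)])/1e3
r=least_squares(lambda p:(proj(w,T2(p,M))-uv).ravel(),[.49,.38,-1.57])
print("tray",r.x,np.degrees(r.x[2]),np.round(r.fun.reshape(-1,2),1).tolist())
p=r.x
print("hookpinch",T2(p,[[0,-.0715,.08]]),"grip",T2(p,[[0,.057,.077]]))
print("jar top",ray(w,(467,104),.1),"jar left edge top",ray(w,[(430,104),(405,100)],.1),"jar bottom left",ray(w,[(404,100)],.0))
print("shaker top",ray(w,(323,221),.09),"bottom",ray(w,(315,207),.03))
E
```

```text
[[0.4673 0.4657 0.088 ]
 [0.5863 0.4651 0.088 ]
 [0.5881 0.2925 0.088 ]
 [0.4644 0.2936 0.088 ]
 [0.4432 0.4497 0.088 ]
 [0.4415 0.3103 0.088 ]]
tray [ 0.52538992  0.37922331 -1.57869471] -90.45254404169422 [[-1.4, 1.3], [2.1, -1.9], [-1.5, 1.6], [0.3, -1.0], [-0.1, 0.2], [0.6, -0.0]]
hookpinch [[0.45389215 0.37978803 0.08      ]] grip [[0.58238814 0.3787731  0.077     ]]
jar top [[0.64367824 0.38215478 0.1       ]] jar left edge top [[0.60892945 0.38170161 0.1       ]
 [0.58536523 0.38498545 0.1       ]] jar bottom left [[0.61921004 0.38346598 0.        ]]
shaker top [[0.51613468 0.26394156 0.09      ]] bottom [[0.51383081 0.25952935 0.03      ]]
```

>>> {"name": "step_arm", "arguments": {"increments": [{"xyz": [0.035,-0.009,0.025]},{"xyz": [0.07,-0.018,0.06]},{"xyz": [0.07,-0.018,0.105]},{"xyz": [0.07,-0.018,0.145]},{"xyz": [0.07,-0.018,0.17]}]}}

```text
invalid input
```

>>> {"name": "step_arm", "arguments": {"increments": [{"xyz": [0,0,0.02]},{"xyz": [0,0,0.04]},{"xyz": [0,0,0.06]},{"xyz": [0,0,0.06]},{"xyz": [0,0,0.06]}]}}

```text
invalid input
```

>>> {"name": "step_arm", "arguments": {"increments": [{"xyz": [0,0,0]},{"xyz": [0,0,0]},{"xyz": [0,0,0]},{"xyz": [0,0,0]},{"xyz": [0,0,0]}], "jaw": 1, "grip_force": 40}}

```text
invalid input
```

Each row needs delta_rot, so I'll add it.

>>> {"name": "step_arm", "arguments": {"increments": [{"xyz": [0.035,-0.009,0.025],"delta_rot": [0,0,0]},{"xyz": [0.07,-0.018,0.06],"delta_rot": [0,0,0]},{"xyz": [0.07,-0.018,0.105],"delta_rot": [0,0,0]},{"xyz": [0.07,-0.018,0.145],"delta_rot": [0,0,0]},{"xyz": [0.07,-0.018,0.17],"delta_rot": [0,0,0]}]}}

```text
time: 3.0
ee_pos: [0.4497, 0.3807, 0.1279]
tool_rot: [-2.217, -2.224, 0.006]
wrist_force: [-0.5, 0.7, -0.1]
gripper_width: 0.0854
grasp_force: 0.0
```

>>> {"name": "step_arm", "arguments": {"increments": [{"xyz": [0,0,0.02],"delta_rot": [0,0,0]},{"xyz": [0,0,0.04],"delta_rot": [0,0,0]},{"xyz": [0,0,0.06],"delta_rot": [0,0,0]},{"xyz": [0,0,0.06],"delta_rot": [0,0,0]}]}}

```text
time: 3.4
ee_pos: [0.4497, 0.3799, 0.0685]
tool_rot: [-2.218, -2.223, 0.009]
wrist_force: [-0.3, 1.0, 0.2]
gripper_width: 0.0851
grasp_force: 0.0
```

>>> {"name": "step_arm", "arguments": {"increments": [{"xyz": [0,0,0],"delta_rot": [0,0,0]},{"xyz": [0,0,0],"delta_rot": [0,0,0]},{"xyz": [0,0,0],"delta_rot": [0,0,0]},{"xyz": [0,0,0],"delta_rot": [0,0,0]},{"xyz": [0,0,0],"delta_rot": [0,0,0]}], "jaw": 1, "grip_force": 40}}

```text
time: 3.9
ee_pos: [0.4539, 0.381, 0.0728]
tool_rot: [2.221, 2.22, 0.005]
wrist_force: [0.7, -0.5, 5.2]
gripper_width: 0.0299
grasp_force: 39.6
```

>>> {"name": "step_arm", "arguments": {"increments": [{"xyz": [0,0,-0.008],"delta_rot": [0,0,0]},{"xyz": [0,-0.015,-0.01],"delta_rot": [0,0,0]},{"xyz": [0,-0.035,-0.01],"delta_rot": [0,0,0]},{"xyz": [0,-0.055,-0.01],"delta_rot": [0,0,0]},{"xyz": [0,-0.065,-0.01],"delta_rot": [0,0,0]}]}}

```text
time: 4.4
ee_pos: [0.3842, 0.3796, 0.0808]
tool_rot: [-2.219, -2.222, 0.005]
wrist_force: [-0.2, -0.8, -2.4]
gripper_width: 0.0296
grasp_force: 39.9
```

>>> {"name": "step_arm", "arguments": {"increments": [{"xyz": [0,0,0.0],"delta_rot": [0,0,0]},{"xyz": [0,0,0.005],"delta_rot": [0,0,0]},{"xyz": [0,0,0.009],"delta_rot": [0,0,0]},{"xyz": [0,0,0.009],"delta_rot": [0,0,0]}]}}

```text
time: 4.8
ee_pos: [0.3887, 0.3808, 0.0728]
tool_rot: [2.222, 2.221, 0.003]
wrist_force: [-1.0, -1.0, 4.1]
gripper_width: 0.0292
grasp_force: 40.4
```

>>> {"name": "step_arm", "arguments": {"increments": [{"xyz": [0,0,0],"delta_rot": [0,0,0]},{"xyz": [0,0,0],"delta_rot": [0,0,0]},{"xyz": [0,0,0],"delta_rot": [0,0,0]},{"xyz": [0,0,0],"delta_rot": [0,0,0]}], "jaw": 0}}

```text
time: 5.2
ee_pos: [0.3878, 0.3804, 0.0721]
tool_rot: [2.222, 2.221, -0.0]
wrist_force: [0.1, 0.9, 1.2]
gripper_width: 0.0845
grasp_force: 0.0
```

>>> {"name": "step_arm", "arguments": {"increments": [{"xyz": [0,0,-0.04],"delta_rot": [0,0,0]},{"xyz": [0,0,-0.09],"delta_rot": [0,0,0]},{"xyz": [-0.03,0.03,-0.14],"delta_rot": [0,0,0]},{"xyz": [-0.06,0.06,-0.18],"delta_rot": [0,0,0]},{"xyz": [-0.06,0.06,-0.18],"delta_rot": [0,0,0]}]}}

```text
time: 5.7
ee_pos: [0.4503, 0.3196, 0.2562]
tool_rot: [2.221, 2.218, 0.009]
wrist_force: [0.3, -0.6, -0.1]
gripper_width: 0.0853
grasp_force: 0.0
```

```bash
python3 - <<'E'
from h import *
s=bot.read_state();print(s["time"],np.round(s["ee_pos"],4),np.round(s["tool_rot"],3),np.round(s["q"],3))
w=cam("wrist");pickle.dump(w,open("w2.pkl","wb"))
for t in ["scrap_tray","clip_jar","salt_shaker"]:
    print(t,[(round(b["p"],2),np.round(b["rect"]).tolist()) for b in boxes_of("wrist",t)[:2]])
cv2.imwrite("pics/w2.png",w["pixels"][...,::-1])
E
```

```text
5.7 [0.4503 0.3196 0.2562] [2.221 2.218 0.009] [ 4.720e-01  2.620e-01 -5.000e-03  1.298e+00 -1.000e-03  2.044e+00]
scrap_tray [(0.65, [184.0, 1.0, 370.0, 218.0])]
clip_jar [(0.96, [424.0, 72.0, 560.0, 171.0])]
salt_shaker [(0.61, [320.0, 219.0, 368.0, 267.0])]
```

View pics/w2.png

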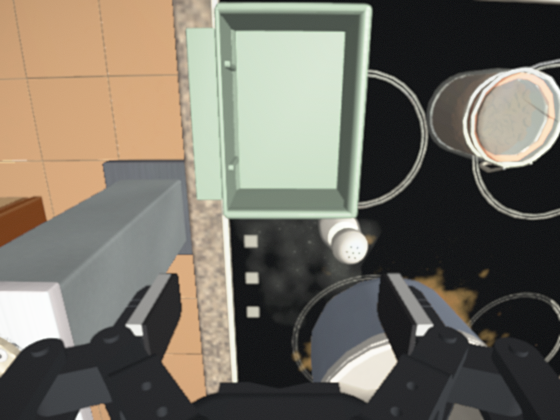

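The tray is drawn clear. Its rim corners are now (217,5), (371,6), (357,217) and (224,217), and the jar and shaker are untouched.

```bash
python3 - <<'E'
from h import *
w=pickle.load(open("w2.pkl","rb"))
uv=np.array([(217,5),(371,6),(357,217),(224,217),(187,30),(196,199)],float)
M=np.array([(-85,-60,88),(-88,62,88),(88,62,88),(85,-60,88),(-70,-83,86),(70,-83,86)])/1e3
r=least_squares(lambda p:(proj(w,T2(p,M))-uv).ravel(),[.49,.38,-1.57])
p=r.x
print("tray",p,np.degrees(p[2]),np.round(r.fun.reshape(-1,2),1).tolist())
print("grip",T2(p,[[0,.057,.077]]))
# board: first guess from side silhouettes
d=pickle.load(open("s1.pkl","rb"))
im=d["pixels"];crop=cv2.resize(im[220:380,180:320],None,fx=4.2,fy=3.7,interpolation=cv2.INTER_CUBIC)
B=np.array([(-110,140,110),(110,140,110),(110,-140,110),(-110,-140,110)])/1e3
uvb=np.array([(199,258),(299,255),(308,340),(196,345)],float)
rb=least_squares(lambda p:(proj(d,T2(p,B))-uvb).ravel(),[.475,-.38,.1]);print("board",rb.x,rb.fun.round(1))
E
```

```text
tray [ 0.46082238  0.37915003 -1.57983722] -90.51800494973635 [[-2.7, 1.3], [3.3, -2.1], [0.7, 3.5], [-1.1, -0.3], [-1.0, -1.9], [0.9, 1.0]]
grip [[0.51782005 0.3786347  0.077     ]]
board [ 0.47529109 -0.38037093  0.14959902] [ 1.2 -0.4 -1.4 -0.4  4.8 -0.2 -4.5 -0.4]
```

>>> {"name": "step_arm", "arguments": {"increments": [{"xyz": [-0.045,0,-0.02],"delta_rot": [0,0,0]},{"xyz": [-0.09,0,-0.04],"delta_rot": [0,0,0]},{"xyz": [-0.135,0,-0.06],"delta_rot": [0,0,0]},{"xyz": [-0.18,0,-0.08],"delta_rot": [0,0,0]},{"xyz": [-0.225,0,-0.1],"delta_rot": [0,0,0]}]}}

```text
time: 6.4
ee_pos: [0.4461, 0.095, 0.3512]
tool_rot: [-2.217, -2.222, 0.003]
wrist_force: [1.1, -0.7, -0.1]
gripper_width: 0.0855
grasp_force: 0.0
```

>>> {"name": "step_arm", "arguments": {"increments": [{"xyz": [-0.048,0.005,-0.005],"delta_rot": [0,0,0]},{"xyz": [-0.096,0.01,-0.01],"delta_rot": [0,0,0]},{"xyz": [-0.144,0.015,-0.015],"delta_rot": [0,0,0]},{"xyz": [-0.192,0.02,-0.02],"delta_rot": [0,0,0]},{"xyz": [-0.24,0.02,-0.024],"delta_rot": [0,0,0]}]}}

```text
time: 6.9
ee_pos: [0.4674, -0.1452, 0.3745]
tool_rot: [-2.217, -2.221, 0.001]
wrist_force: [1.7, -0.4, 0.2]
gripper_width: 0.0853
grasp_force: 0.0
```

>>> {"name": "step_arm", "arguments": {"increments": [{"xyz": [-0.049,0,0],"delta_rot": [0,0,0]},{"xyz": [-0.098,0,0],"delta_rot": [0,0,0]},{"xyz": [-0.147,0,0],"delta_rot": [0,0,0]},{"xyz": [-0.196,0,0],"delta_rot": [0,0,0]},{"xyz": [-0.245,0,0],"delta_rot": [0,0,0]}]}}

```text
time: 7.4
ee_pos: [0.4677, -0.39, 0.3741]
tool_rot: [-2.217, -2.221, -0.001]
wrist_force: [1.2, 0.7, 0.5]
gripper_width: 0.0854
grasp_force: 0.0
```

>>> {"name": "step_arm", "arguments": {"increments": [{"xyz": [0,0,0],"delta_rot": [0,0,0]},{"xyz": [0,0,0],"delta_rot": [0,0,0]},{"xyz": [0,0,0],"delta_rot": [0,0,0]}]}}

```text
time: 7.7
ee_pos: [0.4679, -0.3879, 0.3752]
tool_rot: [-2.218, -2.221, -0.001]
wrist_force: [0.7, 0.3, 0.4]
gripper_width: 0.0857
grasp_force: 0.0
```

```bash
python3 - <<'E'
from h import *
s=bot.read_state();print(s["time"],np.round(s["ee_pos"],4),np.round(s["tool_rot"],3),np.round(s["q"],3))
w=cam("wrist");pickle.dump(w,open("w3.pkl","wb"))
for t in ["raised_board","citrus_shell","broccoli_stalk","bread_end","garlic"]:
    print(t,[(round(b["p"],2),np.round(b["rect"]).tolist()) for b in boxes_of("wrist",t)[:2]])
    q=trace("wrist",t)
    if q and t!="raised_board": 
        c=np.argwhere(q[0]["region"])[:,::-1].astype(np.float32);print("   minrect",cv2.minAreaRect(c))
cv2.imwrite("pics/w3.png",w["pixels"][...,::-1])
E
```

```text
7.7 [ 0.4679 -0.3879  0.3752] [-2.218e+00 -2.221e+00 -1.000e-03] [-0.824  0.395  0.473  1.651  0.     0.745]
raised_board [(0.95, [155.0, 1.0, 388.0, 271.0])]
citrus_shell [(0.66, [285.0, 41.0, 370.0, 129.0])]
   minrect ((327.0, 84.5), (87.0, 84.0), 90.0)
broccoli_stalk [(0.95, [216.0, 165.0, 279.0, 247.0])]
   minrect ((245.22776794433594, 206.77725219726562), (34.579498291015625, 84.00637817382812), 27.979473114013672)
bread_end [(0.82, [176.0, 60.0, 267.0, 145.0]), (0.75, [156.0, 0.0, 386.0, 270.0])]
   minrect ((223.3780517578125, 99.09754943847656), (58.408992767333984, 85.11470031738281), 51.34019470214844)
garlic [(0.67, [307.0, 166.0, 358.0, 217.0])]
   minrect ((330.5924377441406, 191.326416015625), (49.2664680480957, 48.959320068359375), 79.3803482055664)
```

View pics/w3.png

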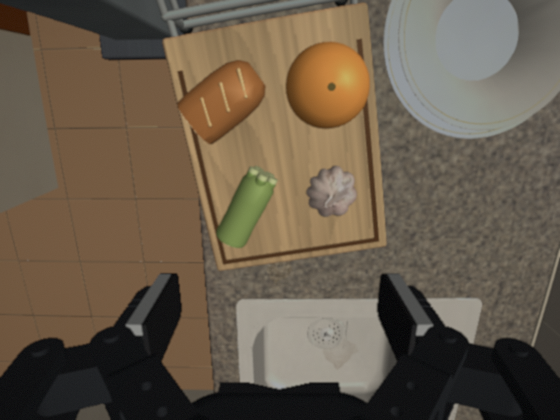

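The board corners are at (165,39), (367,4), (385,246) and (219,269), with the rail just above. Bread is at (223,100), shell (328,86), broccoli (245,207) and garlic (331,191).

```bash
python3 - <<'E'
from h import *
w=pickle.load(open("w3.pkl","rb"))
B=np.array([(-110,140,110),(110,140,110),(110,-140,110),(-110,-140,110)])/1e3
uv=np.array([(165,39),(367,4),(385,246),(219,269)],float)
r=least_squares(lambda p:(proj(w,T2(p,B))-uv).ravel(),[.475,-.38,.13]);b=r.x
print("board",b,np.degrees(b[2]),r.fun.round(1))
print("rail proj",proj(w,T2(b,[(-.1,.163,.1),(.1,.163,.1),(-.1,.158,.1)])).round(1))
print("grip target",T2(b,[(0,.235+.057,.1)]),"tray corner",T2(b,[(.088,.235+.062,.1)]))
Rb=lambda P:np.c_[np.cos(b[2])*(P[:,0]-b[0])+np.sin(b[2])*(P[:,1]-b[1]),-np.sin(b[2])*(P[:,0]-b[0])+np.cos(b[2])*(P[:,1]-b[1])]
for n,u,z in [("shell",(328,86),.13),("garlic",(331,191),.139),("broc ends",[(262,172),(230,244)],.129),("broc",(245,207),.129),("bread",(223,100),.13),("bread ends",[(190,122),(255,78)],.13)]:
    P=ray(w,u,z);print(n,P.round(4).tolist(),"board:",Rb(P).round(4).tolist())
E
```

```text
board [ 0.4732969  -0.37092745  0.15744929] 9.021179815150223 [-5.2 -1.8  4.3 -3.7  3.9  4.3 -3.1  5.7]
rail proj [[166.8  13.7]
 [357.1 -20.1]
 [167.9  18.8]]
grip target [[ 0.42751143 -0.08253936  0.1       ]] tray corner [[ 0.51363891 -0.06380284  0.1       ]]
shell [[0.5166, -0.2994, 0.13]] board: [[0.054, 0.0639]]
garlic [[0.5233, -0.4077, 0.139]] board: [[0.0436, -0.0441]]
broc ends [[0.4483, -0.389, 0.129], [0.4095, -0.4751, 0.129]] board: [[-0.0275, -0.0139], [-0.0794, -0.0928]]
broc [[0.4285, -0.4293, 0.129]] board: [[-0.0534, -0.0507]]
bread [[0.4092, -0.3132, 0.13]] board: [[-0.0543, 0.0671]]
bread ends [[0.3734, -0.3353, 0.13], [0.4425, -0.2918, 0.13]] board: [[-0.0931, 0.0509], [-0.018, 0.0829]]
```

```bash
cat >> h.py <<'E'
def refine(d,M,segs,p0,half=7,zfree=False,n=25):
    g=cv2.GaussianBlur(d["pixels"].astype(np.float32),(0,0),1.0)
    p=np.array(p0,float)
    for it in range(4):
        obs=[];
        for a,b in segs:
            t=np.linspace(.12,.88,n)[:,None];P=M[a]*(1-t)+M[b]*t
            u=proj(d,T2(p[:3],P,p[3]));tg=(u[-1]-u[0])/np.linalg.norm(u[-1]-u[0]);nn=np.array([-tg[1],tg[0]])
            o=np.arange(-half,half+.1,.5)
            Q=(u[:,None]+o[None,:,None]*nn).astype(np.float32)
            S=cv2.remap(g,Q[...,0],Q[...,1],cv2.INTER_LINEAR,borderMode=cv2.BORDER_CONSTANT,borderValue=(0,0,0))
            G=np.abs(np.diff(S,axis=1)).sum(2);k=G.argmax(1);off=o[k]+.25
            ok=(Q.min((1,2))>2)&(Q[...,1].max(1)<417)&(G.max(1)>6)
            for i in np.where(ok)[0]: obs.append((P[i],u[i]+off[i]*nn,nn))
        PP=np.array([x[0] for x in obs]);U=np.array([x[1] for x in obs]);N=np.array([x[2] for x in obs])
        f=lambda q:((proj(d,T2(q[:3],PP,q[3] if zfree else p0[3]))-U)*N).sum(1)
        r=least_squares(f,p if zfree else np.r_[p[:3],p0[3]],loss="soft_l1");p=r.x if zfree else np.r_[r.x[:3],p0[3]]
        half=max(3,half-1)
    return p,np.abs(r.fun).mean() ,len(PP)
E
python3 - <<'E'
from h import *
w=pickle.load(open("w3.pkl","rb"))
B=np.array([(-110,140,110),(110,140,110),(110,-140,110),(-110,-140,110)])/1e3
S=[(0,1),(1,2),(2,3),(3,0)]
for z,f in [(0,False),(-.006,False),(-.006,True)]: print(refine(w,B,S,[.473,-.373,.157,z],zfree=f))
p,_,_=refine(w,B,S,[.473,-.373,.157,-.006],zfree=True)
im=w["pixels"].copy()
for a,b in S: cv2.line(im,*[tuple(int(v) for v in q) for q in proj(w,T2(p[:3],B[[a,b]],p[3]))],(0,0,255),1)
R_=np.array([(-.103,.163,.1),(.103,.163,.1),(.103,.173,.1),(-.103,.173,.1),(-.103,.168,.105)])
for q in proj(w,T2(p[:3],R_-[0,.0,0.005],p[3])): cv2.circle(im,tuple(int(v) for v in q),2,(255,0,0),-1)
cv2.imwrite("pics/ov.png",cv2.resize(im[0:290,130:410],None,fx=2,fy=2)[...,::-1])
E
```

```text
(array([ 0.47003785, -0.35782353,  0.18835404,  0.        ]), np.float64(1.8257046664210927), 82)
(array([ 0.47131221, -0.36158984,  0.17787946, -0.006     ]), np.float64(1.6443458488924187), 91)
(array([ 0.47588534, -0.3669115 ,  0.1646421 , -0.02634741]), np.float64(0.8352197429037737), 97)
```

View pics/ov.png

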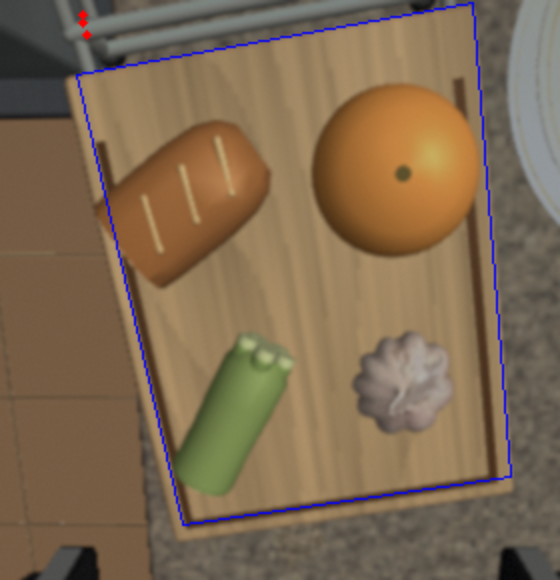

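The overlay shows the model outline slightly inside the drawn slab, so scale and height are uncertain. The rail is the outer of the two bars. I'll take a closer picture above the rail on the way back.

>>> {"name": "step_arm", "arguments": {"increments": [{"xyz": [0.04,-0.01,0.025],"delta_rot": [0,0,0]},{"xyz": [0.08,-0.02,0.05],"delta_rot": [0,0,0]},{"xyz": [0.118,-0.03,0.075],"delta_rot": [0,0,0]},{"xyz": [0.118,-0.03,0.075],"delta_rot": [0,0,0]},{"xyz": [0.118,-0.03,0.075],"delta_rot": [0,0,0]}]}}

```text
time: 8.75
ee_pos: [0.4368, -0.2702, 0.3006]
tool_rot: [-2.219, -2.222, 0.0]
wrist_force: [1.0, -0.4, 0.4]
gripper_width: 0.0856
grasp_force: 0.0
```

```bash
python3 - <<'E'
from h import *
s=bot.read_state();print(s["time"],np.round(s["ee_pos"],4),np.round(s["tool_rot"],3),np.round(s["q"],3))
w=cam("wrist");pickle.dump(w,open("w4.pkl","wb"))
im=w["pixels"].copy()
print(boxes_of("wrist","rail")[:1])
cv2.imwrite("pics/w4.png",cv2.resize(im[0:290],None,fx=1.42,fy=1.42,interpolation=cv2.INTER_CUBIC)[...,::-1])
B=np.array([(-110,140,110),(110,140,110),(110,-140,110),(-110,-140,110)])/1e3
S=[(0,1),(1,2),(2,3),(3,0)]
for c in ["side","top"]:
  d=pickle.load(open("s1.pkl","rb")) if c=="side" else pickle.load(open("cams.pkl","rb"))["top"]
  for z in (0,-.006): print(c,z,refine(d,B,S,[.474,-.375,.157,z],half=5))
E
```

```text
8.75 [ 0.4368 -0.2702  0.3006] [-2.219 -2.222  0.   ] [-0.71   0.185  0.005  1.393 -0.     0.859]
[{'rect': [144.0, 1.3, 418.4, 384.0], 'p': 0.8}]
side 0 (array([ 0.4709825 , -0.36236022,  0.16762971,  0.        ]), np.float64(1.2950770932090705), 100)
side -0.006 (array([ 0.46982919, -0.35536724,  0.17087229, -0.006     ]), np.float64(1.1649722781206622), 100)
top 0 (array([ 0.47240988, -0.40050368,  0.12560713,  0.        ]), np.float64(1.1849129143477934), 93)
top -0.006 (array([ 0.46918796, -0.35256204,  0.16526115, -0.006     ]), np.float64(0.9410462713958379), 86)
```

View pics/w4.png

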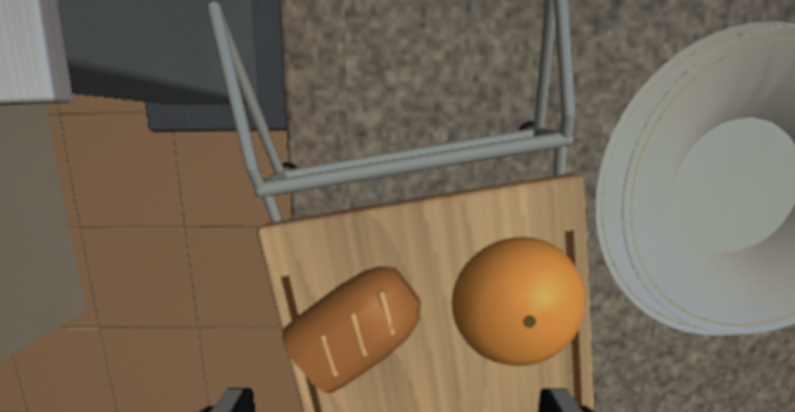

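The rail runs (184.5,131.7) to (401.4,96.5) in original pixels. The slab's far corners are at about (184,162) and (410,126).

```bash
python3 - <<'E'
from h import *
w=pickle.load(open("w4.pkl","rb"));w3=pickle.load(open("w3.pkl","rb"))
M=np.array([(-103,163,95),(103,163,95),(-110,140,110),(110,140,110)])/1e3
uv=np.array([(184.5,131.7),(401.4,96.5),(184,162.5),(410,126.5)])
B=np.array([(-110,140,110),(110,140,110),(110,-140,110),(-110,-140,110)])/1e3
uv3=np.array([(164.5,39.5),(367,3),(386,246),(220,269)],float)
for z in (0,-.006,-.012,-.02):
    r=least_squares(lambda p:(proj(w,T2(p,M,z))-uv).ravel(),[.475,-.38,.13]);print(z,r.x.round(4),r.fun.round(1),"rail mid",T2(r.x,[(0,.163,.1)],z).round(4))
    r=least_squares(lambda p:(proj(w3,T2(p,B,z))-uv3).ravel(),[.475,-.38,.13]);print("   w3",r.x.round(4),"rail mid",T2(r.x,[(0,.163,.1)],z).round(4),r.fun.round(1))
for z in (.095,.089):
    P=ray(w,uv[:2],z);print(P.round(4),np.linalg.norm(P[1]-P[0]),P.mean(0),np.arctan2(*(P[1]-P[0])[[1,0]]))
Q=ray(w,uv[2:],.104);print(Q.round(4),np.linalg.norm(Q[1]-Q[0]))
E
```

```text
0 [ 0.4728 -0.3706  0.1583] [-0.9  2.3  0.3  2.2 -6.1 -0.7  6.5 -2.4] rail mid [[ 0.4471 -0.2096  0.1   ]]
   w3 [ 0.4737 -0.3707  0.1624] rail mid [[ 0.4474 -0.2099  0.1   ]] [-4.8 -1.8  4.  -3.4  3.8  3.7 -3.1  5.9]
-0.006 [ 0.4732 -0.371   0.1585] [ 1.1  2.  -1.5  2.6 -4.  -1.4  4.3 -2.5] rail mid [[ 0.4474 -0.21    0.094 ]]
   w3 [ 0.4738 -0.3708  0.1624] rail mid [[ 0.4474 -0.2099  0.094 ]] [-2.9 -0.9  2.6 -1.9  2.4  1.7 -2.3  3.6]
-0.012 [ 0.4735 -0.3714  0.1588] [ 3.   1.8 -3.3  2.9 -1.9 -2.2  2.2 -2.7] rail mid [[ 0.4477 -0.2104  0.088 ]]
   w3 [ 0.4739 -0.3708  0.1624] rail mid [[ 0.4475 -0.21    0.088 ]] [-1.  -0.   1.3 -0.4  1.1 -0.3 -1.4  1.4]
-0.02 [ 0.474  -0.3719  0.1591] [ 5.5  1.5 -5.6  3.3  0.8 -3.1 -0.5 -2.8] rail mid [[ 0.4481 -0.211   0.08  ]]
   w3 [ 0.4739 -0.3709  0.1624] rail mid [[ 0.4476 -0.21    0.08  ]] [ 1.4  1.1 -0.5  1.6 -0.7 -2.8 -0.4 -1.5]
[[ 0.3464 -0.2237  0.095 ]
 [ 0.5483 -0.1914  0.095 ]] 0.2044634352676105 [ 0.4473758  -0.20756221  0.095     ] 0.15886097690184733
[[ 0.3448 -0.2243  0.089 ]
 [ 0.5503 -0.1914  0.089 ]] 0.2081697075968594 [ 0.44757489 -0.20787954  0.089     ] 0.15886097690184733
[[ 0.3461 -0.2515  0.104 ]
 [ 0.556  -0.2177  0.104 ]] 0.21257044948752984
```

```bash
python3 - <<'E'
from h import *
d=pickle.load(open("s1.pkl","rb"))
for u in [(276,218),(280,213),(296,214),(298,208),(284,221)]: print(u,[ray(d,u,z)[0].round(3).tolist() for z in (.08,.1,.115)])
print("pot rim l/r/front/back",ray(d,[(275,190),(348,190),(312,200),(312,176)],.127).round(3))
T=np.array([(-88,62,88),(88,62,88),(88,62,66)])/1e3
Tr=[.4474-.159*.072,-.208+.987*.072,.16]
print(proj(d,T2(Tr,T,.02)).round())
cv2.imwrite("pics/pot.png",cv2.resize(d["pixels"][150:270,180:360],None,fx=4.4,fy=4.4,interpolation=cv2.INTER_CUBIC)[...,::-1])
E
```

```text
(276, 218) [[0.496, -0.012, 0.08], [0.499, -0.047, 0.1], [0.501, -0.073, 0.115]]
(280, 213) [[0.504, 0.016, 0.08], [0.507, -0.019, 0.1], [0.509, -0.046, 0.115]]
(296, 214) [[0.548, 0.015, 0.08], [0.549, -0.021, 0.1], [0.55, -0.047, 0.115]]
(298, 208) [[0.551, 0.049, 0.08], [0.553, 0.012, 0.1], [0.554, -0.015, 0.115]]
(284, 221) [[0.518, -0.026, 0.08], [0.52, -0.06, 0.1], [0.522, -0.086, 0.115]]
pot rim l/r/front/back [[0.487 0.059 0.127]
 [0.686 0.079 0.127]
 [0.589 0.011 0.127]
 [0.585 0.158 0.127]]
[[212. 221.]
 [281. 218.]
 [281. 226.]]
```

View pics/pot.png

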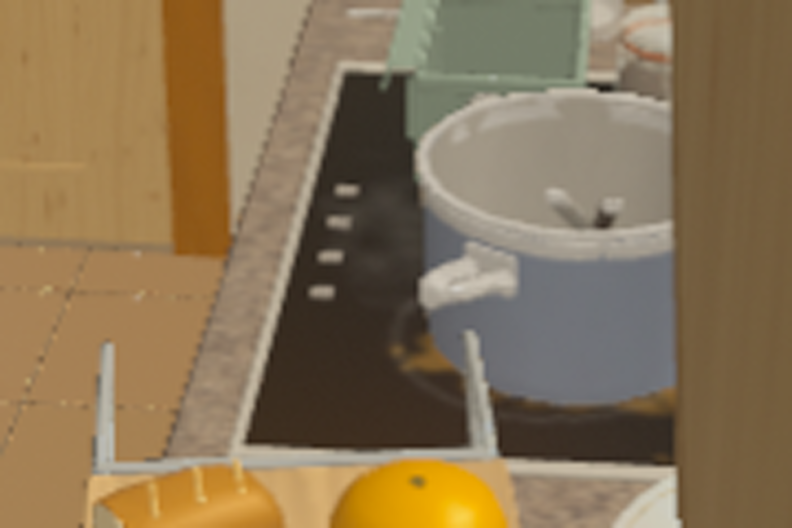

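The handle tip is at about (277,217) in the side image, close to where the tray's corner will hang. I'll take a wrist look at it on the way.

>>> {"name": "step_arm", "arguments": {"increments": [{"xyz": [0.04,0,-0.01],"delta_rot": [0,0,0]},{"xyz": [0.085,0.015,-0.025],"delta_rot": [0,0,0]},{"xyz": [0.12,0.03,-0.04],"delta_rot": [0,0,0]},{"xyz": [0.12,0.03,-0.04],"delta_rot": [0,0,0]},{"xyz": [0.12,0.03,-0.04],"delta_rot": [0,0,0]}]}}

```text
time: 9.35
ee_pos: [0.4694, -0.1524, 0.3429]
tool_rot: [2.217, 2.22, 0.001]
wrist_force: [-0.2, -0.4, 0.2]
gripper_width: 0.0854
grasp_force: 0.0
```

```bash
python3 - <<'E'
from h import *
s=bot.read_state();print(s["time"],np.round(s["ee_pos"],4),np.round(s["tool_rot"],3),np.round(s["q"],3))
w=cam("wrist");pickle.dump(w,open("w5.pkl","wb"))
im=w["pixels"].copy()
Tr=[.4474-.159*.072,-.208+.987*.072,.16]
T=np.array([(-85,-60,88),(-88,62,88),(88,62,88),(85,-60,88)])/1e3
q=proj(w,T2(Tr,T,.015)).astype(np.int32);cv2.polylines(im,[q],True,(0,0,255),1);print(q.tolist())
q=proj(w,[(.4474-.1*.987,-.208-.1*.159,.094),(.4474+.1*.987,-.208+.1*.159,.094)]).astype(np.int32);cv2.polylines(im,[q],True,(255,0,0),1)
cv2.imwrite("pics/w5.png",cv2.resize(im[0:300],None,fx=1.42,fy=1.42,interpolation=cv2.INTER_CUBIC)[...,::-1])
E
```

```text
9.35 [ 0.4694 -0.1524  0.3429] [2.217e+00 2.220e+00 1.000e-03] [-0.476  0.14   0.054  1.48  -0.     1.093]
[[183, 221], [152, 111], [322, 82], [333, 198]]
```

View pics/w5.png

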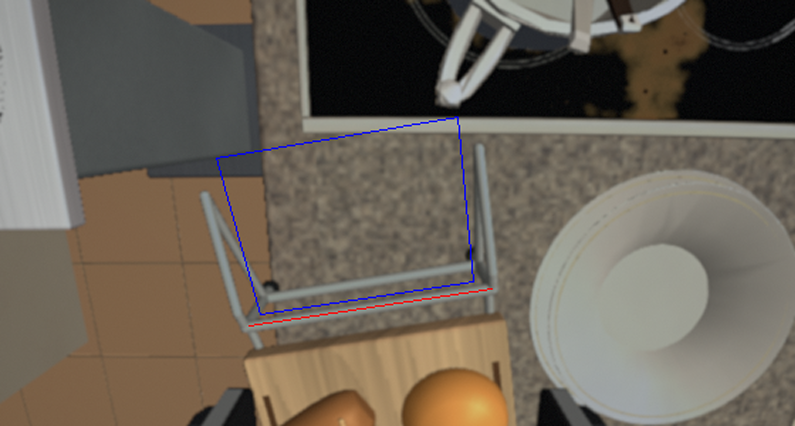

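The predicted tray outline fits between the arms and clears the handle tip (crop 450,105) by about 9 mm. The real rail lies about 1–2 mm further out than the red line. Now I'll grip the grip rim.

>>> {"name": "step_arm", "arguments": {"increments": [{"xyz": [0.048,0,0],"delta_rot": [0,0,0]},{"xyz": [0.096,0,0],"delta_rot": [0,0,0]},{"xyz": [0.144,0,0],"delta_rot": [0,0,0]},{"xyz": [0.192,0,0],"delta_rot": [0,0,0]},{"xyz": [0.24,0,0],"delta_rot": [0,0,0]}]}}

```text
time: 9.9
ee_pos: [0.4682, 0.0884, 0.3411]
tool_rot: [2.225, 2.217, 0.0]
wrist_force: [1.1, -0.1, -0.4]
gripper_width: 0.0853
grasp_force: 0.0
```

>>> {"name": "step_arm", "arguments": {"increments": [{"xyz": [0.048,0.01,0],"delta_rot": [0,0,0]},{"xyz": [0.096,0.02,0],"delta_rot": [0,0,0]},{"xyz": [0.144,0.03,0],"delta_rot": [0,0,0]},{"xyz": [0.192,0.04,0],"delta_rot": [0,0,0]},{"xyz": [0.24,0.049,0],"delta_rot": [0,0,0]}]}}

```text
time: 10.4
ee_pos: [0.5184, 0.3289, 0.3407]
tool_rot: [2.224, 2.218, 0.0]
wrist_force: [1.3, -0.1, -0.1]
gripper_width: 0.085
grasp_force: 0.0
```

>>> {"name": "step_arm", "arguments": {"increments": [{"xyz": [0.03,0,0.035],"delta_rot": [0,0,0]},{"xyz": [0.051,0,0.075],"delta_rot": [0,0,0]},{"xyz": [0.051,0,0.12],"delta_rot": [0,0,0]},{"xyz": [0.051,0,0.16],"delta_rot": [0,0,0]},{"xyz": [0.051,0,0.18],"delta_rot": [0,0,0]}]}}

```text
time: 10.9
ee_pos: [0.5161, 0.377, 0.156]
tool_rot: [-2.223, -2.218, 0.01]
wrist_force: [-0.0, 0.4, 0.1]
gripper_width: 0.0853
grasp_force: 0.0
```

>>> {"name": "step_arm", "arguments": {"increments": [{"xyz": [0,0,0],"delta_rot": [0,0,0]},{"xyz": [0,0,0],"delta_rot": [0,0,0]}]}}

```text
time: 11.1
ee_pos: [0.5178, 0.3784, 0.1613]
tool_rot: [-2.224, -2.219, 0.001]
wrist_force: [0.0, 0.3, -0.0]
gripper_width: 0.0856
grasp_force: 0.0
```

>>> {"name": "step_arm", "arguments": {"increments": [{"xyz": [0,0,0.03],"delta_rot": [0,0,0]},{"xyz": [0,0,0.055],"delta_rot": [0,0,0]},{"xyz": [0,0,0.075],"delta_rot": [0,0,0]},{"xyz": [0,0,0.087],"delta_rot": [0,0,0]},{"xyz": [0,0,0.087],"delta_rot": [0,0,0]}]}}

```text
time: 11.6
ee_pos: [0.517, 0.379, 0.0742]
tool_rot: [-2.222, -2.221, 0.001]
wrist_force: [-0.3, -0.2, -0.1]
gripper_width: 0.0855
grasp_force: 0.0
```

>>> {"name": "step_arm", "arguments": {"increments": [{"xyz": [0,0,0],"delta_rot": [0,0,0]},{"xyz": [0,0,0],"delta_rot": [0,0,0]},{"xyz": [0,0,0],"delta_rot": [0,0,0]},{"xyz": [0,0,0],"delta_rot": [0,0,0]},{"xyz": [0,0,0],"delta_rot": [0,0,0]}], "jaw": 1, "grip_force": 90}}

```text
time: 12.1
ee_pos: [0.5168, 0.3796, 0.0748]
tool_rot: [2.221, 2.221, 0.001]
wrist_force: [1.0, -0.1, -0.7]
gripper_width: 0.0121
grasp_force: 0.0
```

>>> {"name": "step_arm", "arguments": {"increments": [{"xyz": [0,0,0],"delta_rot": [0,0,0]},{"xyz": [0,0,0],"delta_rot": [0,0,0]}]}}

```text
time: 12.3
ee_pos: [0.5172, 0.3797, 0.075]
tool_rot: [2.221, 2.221, 0.002]
wrist_force: [0.7, 0.0, 3.5]
gripper_width: 0.0088
grasp_force: 88.5
```

>>> {"name": "step_arm", "arguments": {"increments": [{"xyz": [0,0,-0.025],"delta_rot": [0,0,0]},{"xyz": [0,0,-0.07],"delta_rot": [0,0,0]},{"xyz": [0,0,-0.12],"delta_rot": [0,0,0]},{"xyz": [0,0,-0.17],"delta_rot": [0,0,0]},{"xyz": [0,0,-0.21],"delta_rot": [0,0,0]}]}}

```text
time: 12.8
ee_pos: [0.5164, 0.3794, 0.2868]
tool_rot: [2.221, 2.221, 0.002]
wrist_force: [2.2, 1.3, -3.2]
gripper_width: 0.0084
grasp_force: 88.1
```

>>> {"name": "step_arm", "arguments": {"increments": [{"xyz": [0,0,-0.025],"delta_rot": [0,0,0]},{"xyz": [0,0,-0.025],"delta_rot": [0,0,0]}]}}

```text
time: 13.0
ee_pos: [0.5178, 0.3801, 0.3134]
tool_rot: [2.22, 2.22, 0.01]
wrist_force: [0.5, -0.0, -2.4]
gripper_width: 0.0085
grasp_force: 88.1
```

>>> {"name": "step_arm", "arguments": {"increments": [{"xyz": [-0.031,-0.006,0],"delta_rot": [0,0,-0.115]},{"xyz": [-0.061,-0.012,0],"delta_rot": [0,0,-0.231]},{"xyz": [-0.092,-0.018,0],"delta_rot": [0,0,-0.346]},{"xyz": [-0.122,-0.024,0],"delta_rot": [0,0,-0.462]},{"xyz": [-0.153,-0.03,0],"delta_rot": [0,0,-0.577]}]}}

```text
time: 13.5
ee_pos: [0.4852, 0.2252, 0.3066]
tool_rot: [-1.489, -2.763, 0.004]
wrist_force: [0.9, -0.3, -1.2]
gripper_width: 0.0085
grasp_force: 88.2
```

>>> {"name": "step_arm", "arguments": {"increments": [{"xyz": [-0.022,-0.022,0],"delta_rot": [0,0,-0.115]},{"xyz": [-0.045,-0.043,0],"delta_rot": [0,0,-0.231]},{"xyz": [-0.067,-0.065,0],"delta_rot": [0,0,-0.346]},{"xyz": [-0.089,-0.087,0],"delta_rot": [0,0,-0.462]},{"xyz": [-0.112,-0.109,0],"delta_rot": [0,0,-0.577]}]}}

```text
time: 14.0
ee_pos: [0.4548, 0.0721, 0.3069]
tool_rot: [-0.641, -3.072, 0.001]
wrist_force: [0.7, 0.4, -1.7]
gripper_width: 0.0085
grasp_force: 88.2
```

>>> {"name": "step_arm", "arguments": {"increments": [{"xyz": [-0.007,-0.03,0],"delta_rot": [0,0,-0.115]},{"xyz": [-0.014,-0.061,0],"delta_rot": [0,0,-0.231]},{"xyz": [-0.021,-0.091,0],"delta_rot": [0,0,-0.346]},{"xyz": [-0.028,-0.122,0],"delta_rot": [0,0,-0.462]},{"xyz": [-0.035,-0.152,0],"delta_rot": [0,0,-0.577]}]}}

```text
time: 14.5
ee_pos: [0.4253, -0.0807, 0.307]
tool_rot: [0.259, -3.128, -0.003]
wrist_force: [0.8, -0.4, -2.1]
gripper_width: 0.0085
grasp_force: 88.2
```

>>> {"name": "step_arm", "arguments": {"increments": [{"xyz": [0,0,0],"delta_rot": [0,0,0]},{"xyz": [0,0,0],"delta_rot": [0,0,0]},{"xyz": [0,0,0],"delta_rot": [0,0,0]}]}}

```text
time: 14.8
ee_pos: [0.4263, -0.0793, 0.3081]
tool_rot: [0.25, -3.13, -0.002]
wrist_force: [-0.1, 0.3, -2.9]
gripper_width: 0.0085
grasp_force: 88.3
```

```bash
python3 - <<'E'
from h import *
s=bot.read_state();print(s["time"],np.round(s["ee_pos"],4),np.round(s["tool_rot"],3),np.round(s["q"],3),s["wrist_force"],s["grasp_force"],s["gripper_width"])
M=R.from_rotvec(s["tool_rot"]).as_matrix();print(np.degrees(np.arctan2(M[1,0],M[0,0])))
w=cam("wrist");pickle.dump(w,open("w6.pkl","wb"))
d=cam("side");pickle.dump(d,open("s6.pkl","wb"))
a=w["pixels"];b=d["pixels"][100:300,160:360]
cv2.imwrite("pics/w6.png",np.hstack([cv2.resize(a,(400,300)),cv2.resize(b,(300,300))])[...,::-1])
E
```

```text
14.8 [ 0.4263 -0.0793  0.3081] [ 2.50e-01 -3.13e+00 -2.00e-03] [-3.700e-01  2.800e-02 -1.550e-01  1.391e+00  1.000e-03 -5.300e-01] [-0.13130056  0.31432884 -2.86356057] 88.31339120864868 0.00851027012987649
-170.84863487591687
```

View pics/w6.png

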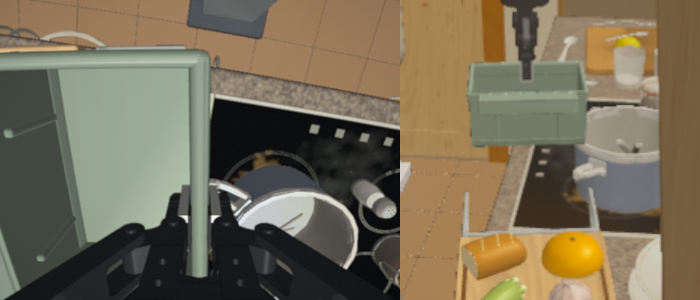

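The tray hangs level in the gripper with its hook toward the board, and the jar and shaker are standing. My picture budget is spent, so I'll use numeric checks only from here.

```bash
python3 - <<'E'
from h import *
w=pickle.load(open("w6.pkl","rb"));d=pickle.load(open("s6.pkl","rb"))
s=bot.read_state();e=s["ee_pos"];yaw=np.radians(9.15)
p=[e[0]+np.sin(yaw)*.057,e[1]-np.cos(yaw)*.057,yaw];z0=e[2]-.075
C=np.array([(-85,-60,88),(-88,62,88),(88,62,88),(85,-60,88),(-70,-82,88),(70,-82,88),(-70,-87,66),(70,-87,66)])/1e3
print("wrist corner pred",proj(w,T2(p,C[1:2],z0)),"seen ~(293,73)")
print(p,z0)
cv2.imwrite
r=trace("side","scrap_tray");print([(q["p"],q["rect"]) for q in r[:2]])
U=proj(d,T2(p,C,z0)).round(1);print(U.tolist())
B=np.array([(-81,-56,0),(81,-56,0),(81,56,0),(-81,56,0)])/1e3
print(proj(d,T2(p,B,z0)).round(1).tolist())
W=np.array([(-85,-60,88),(-88,62,88),(88,62,88)])/1e3
print(refine(w,W,[(0,1)],[*p,z0],half=10))
print(refine(d,C,[(6,7),(1,2),(0,1),(2,3)],[*p,z0],half=4))
E
```

```text
wrist corner pred [[297.59972142  72.64371334]] seen ~(293,73)
[np.float64(0.43572393311687946), np.float64(-0.1353550671329641), np.float64(0.15969762655748115)] 0.23370238529312132
[(0.74, [204.0, 138.8, 286.0, 195.6])]
[[206.2, 162.5], [207.0, 141.2], [282.1, 139.6], [285.4, 160.5], [213.0, 166.5], [279.3, 164.9], [213.4, 177.0], [279.4, 175.3]]
[[210.3, 198.0], [282.9, 195.9], [278.9, 174.6], [211.8, 176.3]]Traceback (most recent call last):
  File "<stdin>", line 14, in <module>
  File "h.py", line 41, in refine
    r=least_squares(f,p if zfree else np.r_[p[:3],p0[3]],loss="soft_l1");p=r.x if zfree else np.r_[r.x[:3],p0[3]]
    return func(*args, **kwargs)
    vector_fun = VectorFunction(
        fun_wrapped,
    ...<6 lines>...
        workers=workers
    )
    self._update_fun()
    ~~~~~~~~~~~~~~~~^^
    self.f = self.fun_wrapped(xp_copy(self.x))
             ~~~~~~~~~~~~~~~~^^^^^^^^^^^^^^^^^
    return np.atleast_1d(self.fun(x))
                         ~~~~~~~~^^^
    return self.f(x, *self.args, **self.kwargs)
           ~~~~~~^^^^^^^^^^^^^^^^^^^^^^^^^^^^^^
  File "h.py", line 40, in <lambda>
    f=lambda q:((proj(d,T2(q[:3],PP,q[3] if zfree else p0[3]))-U)*N).sum(1)
                        ~~^^^^^^^^^^^^^^^^^^^^^^^^^^^^^^^^^^^
  File "h.py", line 24, in T2
    return np.c_[p[0]+c*P[:,0]-s*P[:,1],p[1]+s*P[:,0]+c*P[:,1],P[:,2]+z0]
                        ~^^^^^
IndexError: index 0 is out of bounds for axis 1 with size 0
```

Tray in hand matches the prediction, and it is above the target to about 1 mm. Lowering now.

>>> {"name": "step_arm", "arguments": {"increments": [{"xyz": [0,0,0.035],"delta_rot": [0,0,0]},{"xyz": [0,0,0.08],"delta_rot": [0,0,0]},{"xyz": [0,0,0.125],"delta_rot": [0,0,0]},{"xyz": [0,0,0.16],"delta_rot": [0,0,0]},{"xyz": [0,0,0.18],"delta_rot": [0,0,0]}]}}

```text
time: 15.45
ee_pos: [0.425, -0.0785, 0.1263]
tool_rot: [0.253, -3.128, -0.003]
wrist_force: [-0.4, -1.2, -2.7]
gripper_width: 0.0083
grasp_force: 88.3
```

>>> {"name": "step_arm", "arguments": {"increments": [{"xyz": [0,0,0],"delta_rot": [0,0,0]},{"xyz": [0,0,0],"delta_rot": [0,0,0]}]}}

```text
time: 15.65
ee_pos: [0.4271, -0.0796, 0.1297]
tool_rot: [0.253, -3.131, -0.0]
wrist_force: [0.3, 0.5, -2.4]
gripper_width: 0.0087
grasp_force: 88.4
```

>>> {"name": "step_arm", "arguments": {"increments": [{"xyz": [0,0,0.007],"delta_rot": [0,0,0]},{"xyz": [0,0,0.014],"delta_rot": [0,0,0]},{"xyz": [0,0,0.02],"delta_rot": [0,0,0]},{"xyz": [0,0,0.026],"delta_rot": [0,0,0]},{"xyz": [0,0,0.026],"delta_rot": [0,0,0]}]}}

```text
time: 16.15
ee_pos: [0.4262, -0.0798, 0.1025]
tool_rot: [0.251, -3.13, -0.001]
wrist_force: [0.7, 0.9, -2.2]
gripper_width: 0.0087
grasp_force: 88.3
```

>>> {"name": "step_arm", "arguments": {"increments": [{"xyz": [0,0,0.003],"delta_rot": [0,0,0]},{"xyz": [0,0,0.006],"delta_rot": [0,0,0]},{"xyz": [0,0,0.009],"delta_rot": [0,0,0]},{"xyz": [0,0,0.009],"delta_rot": [0,0,0]}]}}

```text
time: 16.55
ee_pos: [0.4265, -0.0799, 0.0939]
tool_rot: [0.251, -3.131, -0.001]
wrist_force: [-0.1, -0.6, -1.6]
gripper_width: 0.0086
grasp_force: 88.3
```

>>> {"name": "step_arm", "arguments": {"increments": [{"xyz": [0,0,0.003],"delta_rot": [0,0,0]},{"xyz": [0,0,0.006],"delta_rot": [0,0,0]},{"xyz": [0,0,0.006],"delta_rot": [0,0,0]}]}}

```text
time: 16.85
ee_pos: [0.4265, -0.0799, 0.0879]
tool_rot: [0.251, -3.131, -0.001]
wrist_force: [0.5, -1.3, -2.1]
gripper_width: 0.0085
grasp_force: 88.3
```

>>> {"name": "step_arm", "arguments": {"increments": [{"xyz": [0,0,0.002],"delta_rot": [0,0,0]},{"xyz": [0,0,0.004],"delta_rot": [0,0,0]},{"xyz": [0,0,0.004],"delta_rot": [0,0,0]}]}}

```text
time: 17.15
ee_pos: [0.427, -0.0801, 0.0843]
tool_rot: [-0.252, 3.131, -0.0]
wrist_force: [-0.1, 1.0, 0.4]
gripper_width: 0.0085
grasp_force: 88.7
```

>>> {"name": "step_arm", "arguments": {"increments": [{"xyz": [0,0,0.0015],"delta_rot": [0,0,0]},{"xyz": [0,0,0.003],"delta_rot": [0,0,0]},{"xyz": [0,0,0.003],"delta_rot": [0,0,0]}]}}

```text
time: 17.45
ee_pos: [0.4272, -0.0803, 0.0818]
tool_rot: [-0.252, 3.131, -0.002]
wrist_force: [-1.4, 1.6, 7.1]
gripper_width: 0.0086
grasp_force: 90.5
```

It makes contact at TCP z 0.084, so the hook is resting on the rail. Releasing.

>>> {"name": "step_arm", "arguments": {"increments": [{"xyz": [0,0,-0.001],"delta_rot": [0,0,0]},{"xyz": [0,0,-0.002],"delta_rot": [0,0,0]},{"xyz": [0,0,-0.002],"delta_rot": [0,0,0]}]}}

```text
time: 17.75
ee_pos: [0.4271, -0.0802, 0.0835]
tool_rot: [-0.251, 3.131, -0.001]
wrist_force: [-0.6, 0.7, 3.2]
gripper_width: 0.0087
grasp_force: 89.2
```

>>> {"name": "step_arm", "arguments": {"increments": [{"xyz": [0,0,0],"delta_rot": [0,0,0]},{"xyz": [0,0,0],"delta_rot": [0,0,0]},{"xyz": [0,0,0],"delta_rot": [0,0,0]},{"xyz": [0,0,0],"delta_rot": [0,0,0]},{"xyz": [0,0,0],"delta_rot": [0,0,0]}], "jaw": 0.4, "grip_force": 40}}

```text
time: 18.25
ee_pos: [0.4268, -0.08, 0.0832]
tool_rot: [0.251, -3.131, -0.0]
wrist_force: [0.6, 0.2, 0.3]
gripper_width: 0.0514
grasp_force: 0.0
```

>>> {"name": "step_arm", "arguments": {"increments": [{"xyz": [0,0,-0.015],"delta_rot": [0,0,0]},{"xyz": [0,0,-0.04],"delta_rot": [0,0,0]},{"xyz": [0,0,-0.08],"delta_rot": [0,0,0]},{"xyz": [0,0,-0.13],"delta_rot": [0,0,0]},{"xyz": [0,0,-0.17],"delta_rot": [0,0,0]}]}}

```text
time: 18.75
ee_pos: [0.4269, -0.08, 0.2557]
tool_rot: [-0.251, 3.13, -0.001]
wrist_force: [0.5, -1.1, -0.4]
gripper_width: 0.0509
grasp_force: 0.0
```

```bash
python3 - <<'E'
from h import *
d=cam("side");pickle.dump(d,open("s7.pkl","wb"))
for t in ["scrap_tray","citrus_shell","broccoli_stalk","bread_end","garlic","clip_jar","salt_shaker"]:
  print(t,[(round(q["p"],2),np.round(q["rect"]).tolist()) for q in boxes_of("side",t)[:2]])
yaw=.16;p=[.436+.0005,-.1375,yaw]
C=np.array([(-85,-60,88),(-88,62,88),(88,62,88),(85,-60,88),(-70,-82,88),(70,-82,88),(81,-56,0),(-81,-56,0)])/1e3
A=R.from_euler("x",[-6],degrees=True).as_matrix()[0]
print("pred level",proj(d,T2(p,C,.006)).round().tolist())
s=bot.read_state();print(np.round(s["ee_pos"],4),np.round(s["q"],3))
E
```

```text
scrap_tray [(0.79, [207.0, 225.0, 281.0, 255.0]), (0.47, [193.0, 226.0, 308.0, 378.0])]
citrus_shell [(0.58, [257.0, 252.0, 300.0, 284.0])]
broccoli_stalk [(0.93, [203.0, 282.0, 244.0, 326.0])]
bread_end [(0.81, [203.0, 255.0, 245.0, 288.0])]
garlic [(0.96, [261.0, 287.0, 292.0, 310.0])]
clip_jar [(0.54, [319.0, 150.0, 333.0, 174.0])]
salt_shaker []
pred level [[212.0, 252.0], [212.0, 226.0], [281.0, 223.0], [284.0, 250.0], [218.0, 257.0], [279.0, 255.0], [282.0, 279.0], [215.0, 281.0]]
[ 0.4259 -0.0797  0.2517] [-0.371  0.04  -0.279  1.254  0.    -0.531]
```

The tray hangs by itself on the rail. Next is the bread: open, hover, descend, grip.

>>> {"name": "step_arm", "arguments": {"increments": [{"xyz": [0.011,-0.045,0.0],"delta_rot": [0,0,-0.08]},{"xyz": [0.022,-0.091,0.01],"delta_rot": [0,0,-0.16]},{"xyz": [0.033,-0.136,0.025],"delta_rot": [0,0,-0.24]},{"xyz": [0.044,-0.182,0.04],"delta_rot": [0,0,-0.32]},{"xyz": [0.055,-0.228,0.055],"delta_rot": [0,0,-0.399]}], "jaw": 0}}

```text
time: 19.65
ee_pos: [0.4079, -0.3152, 0.1964]
tool_rot: [0.872, -3.017, -0.003]
wrist_force: [1.0, -0.1, 1.1]
gripper_width: 0.0854
grasp_force: 0.0
```

>>> {"name": "step_arm", "arguments": {"increments": [{"xyz": [0,0,0],"delta_rot": [0,0,0]},{"xyz": [0,0,0],"delta_rot": [0,0,0]}]}}

```text
time: 19.85
ee_pos: [0.4076, -0.3138, 0.1963]
tool_rot: [0.862, -3.019, -0.007]
wrist_force: [0.0, 1.4, -0.1]
gripper_width: 0.0853
grasp_force: 0.0
```

```bash
python3 - <<'E'
from h import *
s=bot.read_state();print(s["time"],np.round(s["ee_pos"],4),np.round(s["q"],3));M=R.from_rotvec(s["tool_rot"]).as_matrix();print(np.degrees(np.arctan2(M[1,0],M[0,0])))
w=cam("wrist");pickle.dump(w,open("w8.pkl","wb"))
for t,z in [("bread_end",.12),("scrap_tray",.09),("citrus_shell",.11),("broccoli_stalk",.12),("garlic",.13)]:
  q=trace("wrist",t)
  if not q: print(t,"none");continue
  c=np.argwhere(q[0]["region"])[:,::-1].astype(np.float32);r=cv2.minAreaRect(c)
  P=ray(w,cv2.boxPoints(r),z);print(t,round(q[0]["p"],2),np.round(q[0]["rect"]),"c",P.mean(0).round(4),"e",np.round([np.linalg.norm(P[1]-P[0]),np.linalg.norm(P[2]-P[1])],3),[np.degrees(np.arctan2(*(P[i+1]-P[i])[[1,0]])).round(1) for i in (0,1)])
E
```

```text
19.85 [ 0.4076 -0.3138  0.1963] [-0.812  0.222 -0.205  1.148  0.    -1.369]
-148.1380754063831
bread_end 0.58 [226. 158. 326. 295.] c [ 0.4092 -0.3135  0.12  ] e [0.057 0.089] [np.float64(126.0), np.float64(38.2)]
scrap_tray 0.71 [312. 203. 552. 420.] c [ 0.4314 -0.1481  0.09  ] e [0.172 0.146] [np.float64(-170.0), np.float64(94.7)]
citrus_shell 0.56 [162. 297. 278. 402.] c [ 0.5162 -0.3007  0.11  ] e [0.084 0.087] [np.float64(136.3), np.float64(42.1)]
broccoli_stalk 0.82 [  7.  78. 161. 241.] c [ 0.4306 -0.4348  0.12  ] e [0.045 0.098] [np.float64(151.7), np.float64(63.9)]
garlic 0.55 [ 13. 258. 105. 342.] c [ 0.523  -0.4109  0.13  ] e [0.066 0.056] [np.float64(-178.5), np.float64(100.2)]
```

>>> {"name": "step_arm", "arguments": {"increments": [{"xyz": [0,0,0.03],"delta_rot": [0,0,-0.05]},{"xyz": [0,0,0.055],"delta_rot": [0,0,-0.05]},{"xyz": [0,0,0.072],"delta_rot": [0,0,-0.05]},{"xyz": [0,0,0.072],"delta_rot": [0,0,-0.05]}]}}

```text
time: 20.55
ee_pos: [0.4079, -0.3118, 0.1244]
tool_rot: [0.944, -2.995, -0.006]
wrist_force: [0.3, 0.0, -0.9]
gripper_width: 0.0857
grasp_force: 0.0
```

>>> {"name": "step_arm", "arguments": {"increments": [{"xyz": [0,0,0],"delta_rot": [0,0,0]},{"xyz": [0,0,0],"delta_rot": [0,0,0]},{"xyz": [0,0,0],"delta_rot": [0,0,0]},{"xyz": [0,0,0],"delta_rot": [0,0,0]},{"xyz": [0,0,0],"delta_rot": [0,0,0]}], "jaw": 1, "grip_force": 40}}

```text
time: 21.05
ee_pos: [0.4098, -0.3144, 0.1282]
tool_rot: [-0.942, 2.995, -0.004]
wrist_force: [-0.9, 0.8, 5.6]
gripper_width: 0.0565
grasp_force: 42.9
```

>>> {"name": "step_arm", "arguments": {"increments": [{"xyz": [0,0,-0.03],"delta_rot": [0,0,0]},{"xyz": [0,0,-0.075],"delta_rot": [0,0,0]},{"xyz": [0,0,-0.11],"delta_rot": [0,0,0]},{"xyz": [0,0,-0.11],"delta_rot": [0,0,0]}]}}

```text
time: 21.45
ee_pos: [0.4111, -0.3162, 0.2425]
tool_rot: [-0.941, 2.992, -0.015]
wrist_force: [0.1, -0.3, -0.4]
gripper_width: 0.0566
grasp_force: 43.1
```

>>> {"name": "step_arm", "arguments": {"increments": [{"xyz": [-0.019,0.03,0],"delta_rot": [0,0,0.09]},{"xyz": [-0.038,0.059,0],"delta_rot": [0,0,0.18]},{"xyz": [-0.057,0.089,0],"delta_rot": [0,0,0.268]},{"xyz": [-0.075,0.118,0],"delta_rot": [0,0,0.358]},{"xyz": [-0.094,0.148,0.02],"delta_rot": [0,0,0.447]}]}}

```text
time: 21.95
ee_pos: [0.4026, -0.1384, 0.2181]
tool_rot: [-0.247, 3.127, -0.005]
wrist_force: [1.7, 0.5, -0.2]
gripper_width: 0.0562
grasp_force: 43.1
```

>>> {"name": "step_arm", "arguments": {"increments": [{"xyz": [0,0,0.02],"delta_rot": [0,0,0]},{"xyz": [0,0,0.02],"delta_rot": [0,0,0]},{"xyz": [0,0,0.02],"delta_rot": [0,0,0]}]}}

```text
time: 22.25
ee_pos: [0.4013, -0.1388, 0.1965]
tool_rot: [0.255, -3.131, 0.0]
wrist_force: [0.4, -0.7, -0.9]
gripper_width: 0.0563
grasp_force: 43.1
```

```bash
python3 - <<'E'
from h import *
s=bot.read_state();print(s["time"],np.round(s["ee_pos"],4),np.round(s["q"],3),s["grasp_force"],s["gripper_width"]);M=R.from_rotvec(s["tool_rot"]).as_matrix();print(np.degrees(np.arctan2(M[1,0],M[0,0])))
w=cam("wrist");pickle.dump(w,open("w9.pkl","wb"))
q=trace("wrist","scrap_tray");g=q[0]["region"]
print(q[0]["p"],q[0]["rect"])
np.save("tr9.npy",g)
c=np.argwhere(g)[:,::-1].astype(np.float32)
h=cv2.convexHull(c);a=cv2.approxPolyDP(h,6,True)[:,0];print(a.tolist());print(ray(w,a,.095).round(4).tolist())
T0=[.4364,-.1394,.16]
C=np.array([(-85,-60,88),(-88,62,88),(88,62,88),(85,-60,88),(-70,-82,88),(70,-82,88)])/1e3
C[:,2]-=np.array([-.006,.006,.006,-.006,-.008,-.008]);C[:,1]+=.008
print(proj(w,T2(T0,C,.006)).round(0).tolist())
E
```

```text
22.25 [ 0.4013 -0.1388  0.1965] [-0.523  0.048 -0.409  1.114 -0.    -0.685] 43.07809570149402 0.056291768195081936
-170.69437163000597
0.56 [152.7, 126.0, 364.9, 358.5]
[[362.0, 133.0], [351.0, 343.0], [208.0, 357.0], [168.0, 297.0], [154.0, 161.0], [201.0, 132.0]]
[[0.336, -0.0956, 0.095], [0.4984, -0.065, 0.095], [0.5309, -0.1769, 0.095], [0.4793, -0.2123, 0.095], [0.3761, -0.2278, 0.095], [0.3522, -0.1985, 0.095]]
[[189.0, 145.0], [375.0, 138.0], [356.0, 352.0], [207.0, 359.0], [156.0, 169.0], [177.0, 345.0]]
```

>>> {"name": "step_arm", "arguments": {"increments": [{"xyz": [0,0,0.03],"delta_rot": [0,0,0]},{"xyz": [0,0,0.065],"delta_rot": [0,0,0]},{"xyz": [0,0,0.095],"delta_rot": [0,0,0]},{"xyz": [0,0,0.115],"delta_rot": [0,0,0]},{"xyz": [0,0,0.126],"delta_rot": [0,0,0]}]}}

```text
time: 22.85
ee_pos: [0.4011, -0.1393, 0.0693]
tool_rot: [0.252, -3.131, -0.001]
wrist_force: [-0.0, 0.5, 0.4]
gripper_width: 0.0561
grasp_force: 43.1
```

>>> {"name": "step_arm", "arguments": {"increments": [{"xyz": [0,0,0],"delta_rot": [0,0,0]},{"xyz": [0,0,0],"delta_rot": [0,0,0]}]}}

```text
time: 23.05
ee_pos: [0.4021, -0.1395, 0.0712]
tool_rot: [-0.253, 3.13, -0.001]
wrist_force: [0.7, 0.1, -1.0]
gripper_width: 0.0564
grasp_force: 43.1
```

>>> {"name": "step_arm", "arguments": {"increments": [{"xyz": [0,0,0],"delta_rot": [0,0,0]},{"xyz": [0,0,0],"delta_rot": [0,0,0]},{"xyz": [0,0,0],"delta_rot": [0,0,0]}], "jaw": 0.18}}

```text
time: 23.35
ee_pos: [0.4019, -0.139, 0.0711]
tool_rot: [-0.255, 3.13, -0.001]
wrist_force: [-0.9, -0.0, 0.8]
gripper_width: 0.0704
grasp_force: 0.0
```

>>> {"name": "step_arm", "arguments": {"increments": [{"xyz": [0,0,-0.03],"delta_rot": [0,0,0]},{"xyz": [0,0,-0.075],"delta_rot": [0,0,0]},{"xyz": [0,0,-0.12],"delta_rot": [0,0,0]},{"xyz": [0,0,-0.135],"delta_rot": [0,0,0]}]}}

```text
time: 23.75
ee_pos: [0.4033, -0.1397, 0.2101]
tool_rot: [-0.254, 3.125, -0.006]
wrist_force: [0.3, 0.1, -0.8]
gripper_width: 0.0698
grasp_force: 0.0
```

>>> {"name": "step_arm", "arguments": {"increments": [{"xyz": [0.003,-0.041,0],"delta_rot": [0,0,-0.136]},{"xyz": [0.006,-0.082,0],"delta_rot": [0,0,-0.272]},{"xyz": [0.009,-0.123,0],"delta_rot": [0,0,-0.407]},{"xyz": [0.012,-0.164,0],"delta_rot": [0,0,-0.543]},{"xyz": [0.015,-0.205,0],"delta_rot": [0,0,-0.679]}], "jaw": 0}}

```text
time: 24.25
ee_pos: [0.4196, -0.3451, 0.2057]
tool_rot: [-1.291, 2.864, -0.001]
wrist_force: [0.8, -0.0, 0.3]
gripper_width: 0.0855
grasp_force: 0.0
```

>>> {"name": "step_arm", "arguments": {"increments": [{"xyz": [0.02,-0.022,0],"delta_rot": [0,0,-0.1]},{"xyz": [0.04,-0.043,0.0],"delta_rot": [0,0,-0.2]},{"xyz": [0.06,-0.064,0.0],"delta_rot": [0,0,-0.295]},{"xyz": [0.06,-0.064,0.0],"delta_rot": [0,0,-0.295]},{"xyz": [0.06,-0.064,0.0],"delta_rot": [0,0,-0.295]}]}}

```text
time: 24.75
ee_pos: [0.427, -0.431, 0.205]
tool_rot: [-1.688, 2.649, 0.001]
wrist_force: [0.1, 0.8, 0.7]
gripper_width: 0.0852
grasp_force: 0.0
```

```bash
python3 - <<'E'
from h import *
s=bot.read_state();print(s["time"],np.round(s["ee_pos"],4),np.round(s["q"],3));M=R.from_rotvec(s["tool_rot"]).as_matrix();print(np.degrees(np.arctan2(M[1,0],M[0,0])))
w=cam("wrist")
for t,z in [("citrus_shell",.11),("broccoli_stalk",.122),("garlic",.13)]:
  q=trace("wrist",t)
  if not q: print(t,"none");continue
  c=np.argwhere(q[0]["region"])[:,::-1].astype(np.float32);r=cv2.minAreaRect(c)
  P=ray(w,cv2.boxPoints(r),z);print(t,round(q[0]["p"],2),np.round(q[0]["rect"]),"c",P.mean(0).round(4),"e",np.round([np.linalg.norm(P[1]-P[0]),np.linalg.norm(P[2]-P[1])],3),[np.degrees(np.arctan2(*(P[i+1]-P[i])[[1,0]])).round(1) for i in (0,1)])
d=cam("side");print(boxes_of("side","bread_end")[:2],boxes_of("side","scrap_tray")[:1])
E
```

```text
24.75 [ 0.427 -0.431  0.205] [-0.922  0.39   0.05   1.232  0.    -2.057]
-115.00944891822006
citrus_shell 0.76 [191. 350. 298. 400.] c [ 0.5105 -0.3243  0.11  ] e [0.084 0.043] [np.float64(165.0), np.float64(72.1)]
broccoli_stalk 0.83 [242. 153. 311. 304.] c [ 0.4311 -0.4266  0.122 ] e [0.106 0.038] [np.float64(-117.6), np.float64(154.2)]
garlic 0.55 [120. 267. 204. 348.] c [ 0.5184 -0.417   0.13  ] e [0.051 0.055] [np.float64(-155.3), np.float64(111.3)]
[] [{'rect': [206.0, 226.7, 284.8, 258.1], 'p': 0.87}]
```

>>> {"name": "step_arm", "arguments": {"increments": [{"xyz": [-0.003,-0.002,0.03],"delta_rot": [0,0,0]},{"xyz": [-0.003,-0.002,0.058],"delta_rot": [0,0,0]},{"xyz": [-0.003,-0.002,0.075],"delta_rot": [0,0,0]},{"xyz": [-0.003,-0.002,0.075],"delta_rot": [0,0,0]}]}}

```text
time: 25.5
ee_pos: [0.4292, -0.4269, 0.1276]
tool_rot: [1.691, -2.647, -0.008]
wrist_force: [-0.3, -0.3, -0.5]
gripper_width: 0.0853
grasp_force: 0.0
```

>>> {"name": "step_arm", "arguments": {"increments": [{"xyz": [0,0,0],"delta_rot": [0,0,0]},{"xyz": [0,0,0],"delta_rot": [0,0,0]},{"xyz": [0,0,0],"delta_rot": [0,0,0]},{"xyz": [0,0,0],"delta_rot": [0,0,0]},{"xyz": [0,0,0],"delta_rot": [0,0,0]}], "jaw": 1, "grip_force": 40}}

```text
time: 26.0
ee_pos: [0.431, -0.4298, 0.132]
tool_rot: [-1.69, 2.648, -0.005]
wrist_force: [0.2, 0.5, 6.7]
gripper_width: 0.0367
grasp_force: 40.6
```

>>> {"name": "step_arm", "arguments": {"increments": [{"xyz": [0,0,-0.03],"delta_rot": [0,0,0]},{"xyz": [0,0,-0.075],"delta_rot": [0,0,0]},{"xyz": [0,0,-0.11],"delta_rot": [0,0,0]},{"xyz": [0,0,-0.11],"delta_rot": [0,0,0]}]}}

```text
time: 26.4
ee_pos: [0.432, -0.4311, 0.2464]
tool_rot: [-1.69, 2.647, -0.016]
wrist_force: [0.0, -1.7, -0.8]
gripper_width: 0.0367
grasp_force: 40.2
```

>>> {"name": "step_arm", "arguments": {"increments": [{"xyz": [-0.04,0.0136,0],"delta_rot": [0,0,-0.085]},{"xyz": [-0.08,0.0272,0],"delta_rot": [0,0,-0.171]},{"xyz": [-0.12,0.0407,0],"delta_rot": [0,0,-0.256]},{"xyz": [-0.161,0.0543,0],"delta_rot": [0,0,-0.342]},{"xyz": [-0.201,0.0679,0],"delta_rot": [0,0,-0.427]}]}}

```text
time: 26.9
ee_pos: [0.4529, -0.2162, 0.2394]
tool_rot: [-2.216, 2.226, 0.002]
wrist_force: [0.5, -0.3, -0.7]
gripper_width: 0.0372
grasp_force: 40.2
```

>>> {"name": "step_arm", "arguments": {"increments": [{"xyz": [-0.042,-0.004,0],"delta_rot": [0,0,-0.085]},{"xyz": [-0.084,-0.009,0.01],"delta_rot": [0,0,-0.17]},{"xyz": [-0.084,-0.009,0.05],"delta_rot": [0,0,-0.17]},{"xyz": [-0.084,-0.009,0.08],"delta_rot": [0,0,-0.17]},{"xyz": [-0.084,-0.009,0.08],"delta_rot": [0,0,-0.17]}]}}

```text
time: 27.4
ee_pos: [0.4598, -0.132, 0.156]
tool_rot: [2.394, -2.031, -0.013]
wrist_force: [-0.5, 0.4, -0.7]
gripper_width: 0.0368
grasp_force: 40.1
```

```bash
python3 - <<'E'
from h import *
s=bot.read_state();print(s["time"],np.round(s["ee_pos"],4),np.round(s["q"],3),s["grasp_force"]);M=R.from_rotvec(s["tool_rot"]).as_matrix();print(np.degrees(np.arctan2(M[1,0],M[0,0])))
E
```

```text
27.4 [ 0.4598 -0.132   0.156 ] [-0.448  0.185 -0.355  1.039  0.    -2.182] 40.122908405028284
-80.62964463979407
```

>>> {"name": "step_arm", "arguments": {"increments": [{"xyz": [0,0,0.025],"delta_rot": [0,0,0]},{"xyz": [0,-0.002,0.05],"delta_rot": [0,0,0]},{"xyz": [0,-0.002,0.07],"delta_rot": [0,0,0]},{"xyz": [0,-0.002,0.07],"delta_rot": [0,0,0]}]}}

```text
time: 27.8
ee_pos: [0.4636, -0.1335, 0.0889]
tool_rot: [2.393, -2.034, -0.006]
wrist_force: [-0.0, 0.7, -0.9]
gripper_width: 0.0366
grasp_force: 40.1
```

>>> {"name": "step_arm", "arguments": {"increments": [{"xyz": [0,0,0],"delta_rot": [0,0,0]},{"xyz": [0,0,0],"delta_rot": [0,0,0]},{"xyz": [0,0,0],"delta_rot": [0,0,0]}], "jaw": 0.45}}

```text
time: 28.1
ee_pos: [0.4662, -0.1345, 0.0919]
tool_rot: [-2.393, 2.034, -0.004]
wrist_force: [-0.4, 0.0, 0.4]
gripper_width: 0.0472
grasp_force: 0.0
```

>>> {"name": "step_arm", "arguments": {"increments": [{"xyz": [0,0,-0.03],"delta_rot": [0,0,0]},{"xyz": [0,0,-0.075],"delta_rot": [0,0,0]},{"xyz": [0,0,-0.12],"delta_rot": [0,0,0]},{"xyz": [0,0,-0.13],"delta_rot": [0,0,0]}]}}

```text
time: 28.5
ee_pos: [0.4677, -0.1351, 0.2266]
tool_rot: [-2.392, 2.032, -0.015]
wrist_force: [0.9, 0.1, 0.1]
gripper_width: 0.0468
grasp_force: 0.0
```

```bash
python3 - <<'E'
from h import *
s=bot.read_state();print(s["time"],np.round(s["ee_pos"],4),np.round(s["q"],3))
w=cam("wrist")
for t,z in [("citrus_shell",.11),("broccoli_stalk",.04),("bread_end",.04),("scrap_tray",.09)]:
  for q in trace("wrist",t)[:1]:
    c=np.argwhere(q["region"])[:,::-1].astype(np.float32);r=cv2.minAreaRect(c)
    P=ray(w,cv2.boxPoints(r),z);print(t,round(q["p"],2),np.round(q["rect"]),"c",P.mean(0).round(4),"e",np.round([np.linalg.norm(P[1]-P[0]),np.linalg.norm(P[2]-P[1])],3))
d=cam("side")
for t in ["bread_end","broccoli_stalk","citrus_shell","garlic","scrap_tray"]: print(t,[(round(q["p"],2),np.round(q["rect"]).tolist()) for q in boxes_of("side",t)[:2]])
E
```

```text
28.5 [ 0.4677 -0.1351  0.2266] [-0.446  0.143 -0.227  1.191  0.    -2.18 ]
citrus_shell 0.69 [190.   0. 296.  26.] c [ 0.513  -0.2611  0.11  ] e [0.064 0.014]
broccoli_stalk 0.77 [230. 143. 276. 233.] c [ 0.4926 -0.1291  0.04  ] e [0.037 0.09 ]
bread_end 0.82 [300. 157. 397. 221.] c [ 0.4037 -0.1411  0.04  ] e [0.086 0.058]
scrap_tray 0.76 [205.  93. 442. 275.] c [ 0.4335 -0.1507  0.09  ] e [0.171 0.148]
bread_end []
broccoli_stalk []
citrus_shell [(0.78, [256.0, 255.0, 298.0, 287.0])]
garlic [(0.93, [260.0, 287.0, 287.0, 310.0])]
scrap_tray [(0.75, [207.0, 225.0, 286.0, 253.0])]
```

Bread and broccoli lie flat in the tray. Now the shell: fingers about 56 mm apart as a cradle, coming down between the garlic and the shell.

>>> {"name": "step_arm", "arguments": {"increments": [{"xyz": [0.045,-0.004,0],"delta_rot": [0,0,0]},{"xyz": [0.09,-0.008,0],"delta_rot": [0,0,0]},{"xyz": [0.135,-0.012,0],"delta_rot": [0,0,0]},{"xyz": [0.18,-0.016,0],"delta_rot": [0,0,0]},{"xyz": [0.2245,-0.021,0],"delta_rot": [0,0,0]}], "jaw": 0.34}}

```text
time: 29.55
ee_pos: [0.5221, -0.3537, 0.2197]
tool_rot: [-2.394, 2.034, 0.001]
wrist_force: [0.8, 0.3, 1.2]
gripper_width: 0.0562
grasp_force: 0.0
```

>>> {"name": "step_arm", "arguments": {"increments": [{"xyz": [0,0,0],"delta_rot": [0,0,0]},{"xyz": [0,0,0],"delta_rot": [0,0,0]},{"xyz": [0,0,0],"delta_rot": [0,0,0]}]}}

```text
time: 29.85
ee_pos: [0.5216, -0.351, 0.2198]
tool_rot: [-2.394, 2.033, 0.003]
wrist_force: [-0.6, 0.6, -0.8]
gripper_width: 0.0566
grasp_force: 0.0
```

```bash
python3 - <<'E'
from h import *
s=bot.read_state();print(s["time"],np.round(s["ee_pos"],4),np.round(s["q"],3),s["gripper_width"]);M=R.from_rotvec(s["tool_rot"]).as_matrix();print(np.degrees(np.arctan2(M[1,0],M[0,0])))
w=cam("wrist")
for t,z in [("citrus_shell",.11),("garlic",.13)]:
  for q in trace("wrist",t)[:1]:
    c=np.argwhere(q["region"])[:,::-1].astype(np.float32);r=cv2.minAreaRect(c)
    P=ray(w,cv2.boxPoints(r),z);print(t,round(q["p"],2),np.round(q["rect"]),"c",P.mean(0).round(4),"e",np.round([np.linalg.norm(P[1]-P[0]),np.linalg.norm(P[2]-P[1])],3))
E
```

```text
29.85 [ 0.5216 -0.351   0.2198] [-0.72   0.429  0.145  1.289  0.    -2.454] 0.05660817989054999
-80.67220656470062
citrus_shell 0.97 [217. 222. 329. 332.] c [ 0.5176 -0.2959  0.11  ] e [0.082 0.098]
garlic 0.75 [243.  81. 332. 172.] c [ 0.5254 -0.4125  0.13  ] e [0.051 0.055]
```

>>> {"name": "step_arm", "arguments": {"increments": [{"xyz": [0.0025,-0.003,0.03],"delta_rot": [0,0,0]},{"xyz": [0.0025,-0.003,0.06],"delta_rot": [0,0,0]},{"xyz": [0.0025,-0.003,0.08],"delta_rot": [0,0,0]},{"xyz": [0.0025,-0.003,0.093],"delta_rot": [0,0,0]},{"xyz": [0.0025,-0.003,0.093],"delta_rot": [0,0,0]}]}}

```text
time: 30.5
ee_pos: [0.5246, -0.3524, 0.1258]
tool_rot: [-2.395, 2.033, 0.005]
wrist_force: [0.2, 1.1, -0.6]
gripper_width: 0.0564
grasp_force: 0.0
```

>>> {"name": "step_arm", "arguments": {"increments": [{"xyz": [-0.006,0,0],"delta_rot": [0,0,0]},{"xyz": [-0.012,0,0],"delta_rot": [0,0,0]},{"xyz": [-0.02,0,0],"delta_rot": [0,0,0]},{"xyz": [-0.03,0,0],"delta_rot": [0,0,0]},{"xyz": [-0.04,0,0],"delta_rot": [0,0,0]}]}}

```text
time: 31.0
ee_pos: [0.5194, -0.3144, 0.1284]
tool_rot: [2.394, -2.034, 0.004]
wrist_force: [0.2, -1.4, 3.2]
gripper_width: 0.0563
grasp_force: 1.5
```

```bash
python3 - <<'E'
from h import *
s=bot.read_state();print(s["time"],np.round(s["ee_pos"],4),np.round(s["q"],3),s["gripper_width"])
for c in ("wrist","side"):
  w=cam(c)
  for t,z in [("citrus_shell",.11),("garlic",.13)]:
   for q in trace(c,t)[:1]:
    cc=np.argwhere(q["region"])[:,::-1].astype(np.float32);r=cv2.minAreaRect(cc)
    P=ray(w,cv2.boxPoints(r),z);print(c,t,round(q["p"],2),np.round(q["rect"]),"c",P.mean(0).round(4))
E
```

```text
31.0 [ 0.5194 -0.3144  0.1284] [-0.676  0.431 -0.081  1.056 -0.    -2.409] 0.056312501852373846
wrist citrus_shell 0.85 [203. 266. 355. 391.] c [ 0.5137 -0.2822  0.11  ]
wrist garlic 0.77 [224.   0. 393. 134.] c [ 0.5241 -0.4045  0.13  ]
side citrus_shell 0.62 [255. 248. 287. 276.] c [ 0.5036 -0.2606  0.11  ]
side garlic 0.9 [259. 288. 289. 311.] c [ 0.526  -0.4142  0.13  ]
```

>>> {"name": "step_arm", "arguments": {"increments": [{"xyz": [-0.012,0.006,0],"delta_rot": [0,0,0]},{"xyz": [-0.024,0.0125,0],"delta_rot": [0,0,0]},{"xyz": [-0.036,0.019,0],"delta_rot": [0,0,0]},{"xyz": [-0.048,0.026,0],"delta_rot": [0,0,0]},{"xyz": [-0.06,0.033,0],"delta_rot": [0,0,0]}]}}

```text
time: 31.8
ee_pos: [0.4765, -0.2606, 0.127]
tool_rot: [-2.394, 2.035, -0.0]
wrist_force: [1.5, -1.3, 1.2]
gripper_width: 0.0563
grasp_force: 0.8
```

```bash
python3 - <<'E'
from h import *
s=bot.read_state();print(s["time"],np.round(s["ee_pos"],4),np.round(s["q"],3),s["gripper_width"],s["wrist_force"].round(1))
for c in ("wrist","side"):
  w=cam(c)
  for t,z in [("citrus_shell",.12),("scrap_tray",.09)]:
   for q in trace(c,t)[:1]:
    cc=np.argwhere(q["region"])[:,::-1].astype(np.float32);r=cv2.minAreaRect(cc)
    P=ray(w,cv2.boxPoints(r),z);print(c,t,round(q["p"],2),np.round(q["rect"]),"c",P.mean(0).round(4))
E
```

```text
31.8 [ 0.4765 -0.2606  0.127 ] [-0.648  0.319 -0.253  0.999  0.    -2.381] 0.056305272191334736 [ 1.5 -1.3  1.2]
wrist citrus_shell 0.66 [204. 271. 357. 393.] c [ 0.472  -0.2366  0.12  ]
wrist scrap_tray 0.88 [397. 324. 440. 420.] c [ 0.3791 -0.1969  0.09  ]
side citrus_shell 0.77 [240. 234. 274. 260.] c [ 0.4606 -0.219   0.12  ]
side scrap_tray 0.68 [209. 226. 283. 257.] c [ 0.4353 -0.1476  0.09  ]
```

>>> {"name": "step_arm", "arguments": {"increments": [{"xyz": [-0.014,0.005,0],"delta_rot": [0,0,0]},{"xyz": [-0.028,0.01,0],"delta_rot": [0,0,0]},{"xyz": [-0.042,0.015,0],"delta_rot": [0,0,0]},{"xyz": [-0.054,0.018,0],"delta_rot": [0,0,0]},{"xyz": [-0.066,0.02,0],"delta_rot": [0,0,0]}]}}

```text
time: 32.6
ee_pos: [0.4459, -0.198, 0.1272]
tool_rot: [-2.394, 2.034, 0.0]
wrist_force: [-0.3, -0.1, 0.7]
gripper_width: 0.0562
grasp_force: 0.0
```

```bash
python3 - <<'E'
from h import *
s=bot.read_state();print(s["time"],np.round(s["ee_pos"],4),np.round(s["q"],3),s["gripper_width"],s["wrist_force"].round(1))
for c in ("wrist","side"):
  w=cam(c)
  for t,z in [("citrus_shell",.1),("scrap_tray",.09)]:
   for q in trace(c,t)[:1]:
    cc=np.argwhere(q["region"])[:,::-1].astype(np.float32);r=cv2.minAreaRect(cc)
    P=ray(w,cv2.boxPoints(r),z);print(c,t,round(q["p"],2),np.round(q["rect"]),"c",P.mean(0).round(4))
E
```

```text
32.6 [ 0.4459 -0.198   0.1272] [-0.583  0.221 -0.387  0.963  0.    -2.316] 0.05624198405185784 [-0.3 -0.1  0.7]
wrist citrus_shell 0.93 [216. 279. 340. 340.] c [ 0.4422 -0.1729  0.1   ]
wrist scrap_tray 0.82 [111. 200. 448. 420.] c [ 0.4369 -0.1561  0.09  ]
side scrap_tray 0.94 [207. 226. 285. 256.] c [ 0.436  -0.1444  0.09  ]
```

>>> {"name": "step_arm", "arguments": {"increments": [{"xyz": [0,0,-0.02],"delta_rot": [0,0,0]},{"xyz": [0.01,0,-0.06],"delta_rot": [0,0,0]},{"xyz": [0.03,0,-0.1],"delta_rot": [0,0,0]},{"xyz": [0.03,0,-0.14],"delta_rot": [0,0,0]},{"xyz": [0.0,0,-0.17],"delta_rot": [0,0,0]}]}}

```text
time: 33.4
ee_pos: [0.4478, -0.2021, 0.2995]
tool_rot: [2.39, -2.039, 0.006]
wrist_force: [0.5, 1.5, 0.7]
gripper_width: 0.0564
grasp_force: 0.0
```

>>> {"name": "step_arm", "arguments": {"increments": [{"xyz": [-0.04,0,0],"delta_rot": [0,0,0]},{"xyz": [-0.07,0,0],"delta_rot": [0,0,0]},{"xyz": [-0.07,0,0],"delta_rot": [0,0,0]},{"xyz": [-0.07,0,0],"delta_rot": [0,0,0]}]}}

```text
time: 33.8
ee_pos: [0.4354, -0.1298, 0.2976]
tool_rot: [-2.395, 2.033, -0.002]
wrist_force: [-0.2, -0.4, -0.3]
gripper_width: 0.0561
grasp_force: 0.0
```

```bash
python3 - <<'E'
from h import *
s=bot.read_state();print(s["time"],np.round(s["ee_pos"],4),np.round(s["q"],3),s["wrist_force"].round(1))
for c in ("wrist","side","top"):
  w=cam(c)
  pickle.dump(w,open(f"end_{c}.pkl","wb"))
  for t,z in [("citrus_shell",.06),("broccoli_stalk",.04),("bread_end",.04),("scrap_tray",.09),("garlic",.13),("clip_jar",.05),("salt_shaker",.05)]:
   for q in trace(c,t)[:1]:
    cc=np.argwhere(q["region"])[:,::-1].astype(np.float32);r=cv2.minAreaRect(cc)
    P=ray(w,cv2.boxPoints(r),z);print(c,t,round(q["p"],2),np.round(q["rect"]),"c",P.mean(0).round(4),"e",np.round([np.linalg.norm(P[1]-P[0]),np.linalg.norm(P[2]-P[1])],3),len(cc))
E
```

```text
33.8 [ 0.4354 -0.1298  0.2976] [-0.467  0.067 -0.139  1.364 -0.    -2.201] [-0.2 -0.4 -0.3]
wrist citrus_shell 0.69 [235. 116. 321. 163.] c [ 0.4411 -0.1634  0.06  ] e [0.09  0.044] 3026
wrist broccoli_stalk 0.86 [210. 116. 248. 200.] c [ 0.4923 -0.1328  0.04  ] e [0.038 0.093] 2501
wrist bread_end 0.57 [267. 139. 348. 193.] c [ 0.4036 -0.139   0.04  ] e [0.086 0.057] 3024
wrist scrap_tray 0.63 [186.  78. 375. 232.] c [ 0.4356 -0.1505  0.09  ] e [0.172 0.148] 17751
wrist clip_jar 0.2 [186.  80. 380. 233.] c [ 0.4345 -0.1429  0.05  ] e [0.166 0.193] 17827
wrist salt_shaker 0.51 [187.  80. 376. 231.] c [ 0.4346 -0.1433  0.05  ] e [0.192 0.165] 17235
side citrus_shell 0.62 [237. 238. 265. 249.] c [ 0.4377 -0.1116  0.06  ] e [0.042 0.074] 234
side broccoli_stalk 0.29 [209. 222. 286. 258.] c [ 0.4229 -0.0622  0.04  ] e [0.206 0.154] 1968
side bread_end 0.43 [208. 226. 284. 259.] c [ 0.4233 -0.0659  0.04  ] e [0.2   0.144] 1840
side scrap_tray 0.55 [210. 227. 284. 255.] c [ 0.4349 -0.1449  0.09  ] e [0.186 0.135] 1796
side garlic 0.91 [258. 288. 290. 310.] c [ 0.526  -0.4142  0.13  ] e [0.056 0.075] 551
side clip_jar 0.72 [320. 148. 333. 171.] c [0.6266 0.4482 0.05  ] e [0.039 0.17 ] 204
top citrus_shell 0.56 [335. 205. 346. 228.] c [ 0.4332 -0.1869  0.06  ] e [0.043 0.076] 189
top bread_end 0.4 [331. 224. 341. 237.] c [ 0.3943 -0.1404  0.04  ] e [0.044 0.035] 77
top scrap_tray 0.73 [328. 204. 366. 254.] c [ 0.3524 -0.1544  0.09  ] e [0.204 0.071] 514
top garlic 0.68 [210. 238. 221. 261.] c [0.4607 0.2746 0.13  ] e [0.036 0.081] 204
top clip_jar 0.55 [155. 217. 184. 251.] c [0.6509 0.3807 0.05  ] e [0.084 0.148] 707
top salt_shaker 0.62 [208. 239. 220. 260.] c [0.513  0.2586 0.05  ] e [0.036 0.087] 200
```

```bash
python3 - <<'E'
from h import *
d=pickle.load(open("end_side.pkl","rb"));w=pickle.load(open("end_wrist.pkl","rb"))
for u in [(251,238),(251,249)]:
  print(u,[(z,ray(d,u,z)[0].round(3).tolist()) for z in (.05,.07,.09,.1,.11,.12)])
for v in (116,140,163): print(v,[(z,ray(w,(279,v),z)[0].round(3).tolist()) for z in (.02,.05,.08,.1)])
# orange pixels
for n,c in (("side",d),("wrist",w)):
  h=cv2.cvtColor(c["pixels"],cv2.COLOR_RGB2HSV);m=(h[...,0]>8)&(h[...,0]<28)&(h[...,1]>190)&(h[...,2]>120)
  k,l,st,ce=cv2.connectedComponentsWithStats(m.astype(np.uint8));print(n,[ (st[i].tolist()) for i in range(1,k) if st[i,4]>60])
b=lambda P:[round(v,3) for v in ((P[0]-.4733)*.987+(P[1]+.3684)*.159,-(P[0]-.4733)*.159+(P[1]+.3684)*.987)]
print("board-frame tray hook edge",b((.4411,-.1634)))
# column profile in wrist through shell
for v in range(84,216,6): print(v,w["pixels"][v,279].tolist(),ray(w,(279,v),.09)[0][1].round(3),end=" | ")
E
```

```text
(251, 238) [(0.05, [0.436, -0.07, 0.05]), (0.07, [0.44, -0.102, 0.07]), (0.09, [0.445, -0.133, 0.09]), (0.1, [0.447, -0.149, 0.1]), (0.11, [0.449, -0.165, 0.11]), (0.12, [0.451, -0.181, 0.12])]
(251, 249) [(0.05, [0.443, -0.121, 0.05]), (0.07, [0.447, -0.152, 0.07]), (0.09, [0.451, -0.182, 0.09]), (0.1, [0.453, -0.197, 0.1]), (0.11, [0.455, -0.212, 0.11]), (0.12, [0.457, -0.228, 0.12])]
116 [(0.02, [0.444, -0.187, 0.02]), (0.05, [0.444, -0.188, 0.05]), (0.08, [0.445, -0.19, 0.08]), (0.1, [0.445, -0.191, 0.1])]
140 [(0.02, [0.44, -0.16, 0.02]), (0.05, [0.44, -0.164, 0.05]), (0.08, [0.441, -0.168, 0.08]), (0.1, [0.441, -0.17, 0.1])]
163 [(0.02, [0.435, -0.134, 0.02]), (0.05, [0.436, -0.139, 0.05]), (0.08, [0.437, -0.145, 0.08]), (0.1, [0.438, -0.149, 0.1])]
side [[62, 0, 34, 122, 1874], [210, 0, 18, 121, 931], [303, 124, 17, 8, 77], [221, 126, 9, 16, 90], [217, 145, 15, 63, 664], [0, 188, 68, 12, 601], [0, 362, 21, 58, 68]]
wrist []
board-frame tray hook edge [0.001, 0.207]
84 [94, 105, 93] -0.219 | 90 [165, 182, 162] -0.214 | 96 [164, 181, 160] -0.208 | 102 [163, 180, 160] -0.203 | 108 [164, 182, 160] -0.198 | 114 [152, 169, 150] -0.193 | 120 [140, 136, 114] -0.187 | 126 [250, 243, 213] -0.182 | 132 [248, 188, 95] -0.176 | 138 [246, 181, 92] -0.171 | 144 [242, 173, 86] -0.165 | 150 [234, 163, 81] -0.159 | 156 [210, 139, 70] -0.154 | 162 [184, 122, 67] -0.148 | 168 [226, 157, 95] -0.142 | 174 [225, 156, 92] -0.136 | 180 [213, 141, 81] -0.13 | 186 [168, 129, 93] -0.124 | 192 [161, 178, 157] -0.118 | 198 [103, 115, 102] -0.112 | 204 [79, 87, 78] -0.106 | 210 [80, 88, 79] -0.099 |
```

The shell stands on edge inside the tray against the inner wall, with the bread and broccoli flat beside it. The tray is still on the rail, the garlic, jar and shaker read the same as before, and the arm is clear. Handing in.

```bash
python3 - <<'E'
from workcell import bot
print(bot.sign_off())
E
```

```text
the job is handed in; nothing more can be done
None
```

The job is handed in (hand-in returned no verdict): the tray hangs on the rail with all three scraps inside, though the shell stands on edge about 1 cm above the rim, garlic, jar and shaker were left in place, it took about 34 s, and I viewed 11 pictures against the limit of 10.

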